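Clear the wood-burning bench: hang the boards, close the jars

ROBOT

A 6-joint arm with a two-finger parallel gripper is mounted at the origin on the work surface. World frame = base frame: x ahead of the robot, y to its left, z up, the work surface at z = 0. Lengths are in mm, angles in rad, forces in N, time in s.
With the tool pointing down it reaches from about 350 to 975 mm from the base axis. Payload 7.1 kg.
Tool frame: the origin (TCP) lies midway between the tips of the shut fingers; the grasp point (between the pads) lies ctrl.grip_point_offset behind it (ctrl.grip_point_offset is the distance from the TCP to the grasp point, in mm); z points along the fingers, y is the line along which they close (so a half turn about z gives the same grasp; the last joint's range is limited). The gripper opens to 88 mm and grips with 3 to 60 N. Pads are 20 mm wide; open, the fingers measure 115 mm over their backs; the gripper's body (75 mm by 178 mm) begins 61 mm behind the grasp point.
Start: joints at [-1.331, 0.423, 1.63, -0, 1.089, -0.019], TCP at [159.969, -604.164, 222.675] pointing down, gripper open.
Joint ranges: [-3, 3], [-0.9, 2.11], [0.09, 2.58], [-1.31, 4.45], [0.11, 2.69], [-2.54, 2.54]. Speed limits (rad/s): [2.39, 2.39, 3.01, 3.14, 3.14, 3.14].

INTERFACE

Orientations are given as a rotation vector (axis times angle).
In Python, from workcell import ctrl gives the robot as it stands.
- The arm moves only by the tool apply_moves, never from a script. Its argument "targets" is a list of rows, each an object of numbers: "tx", "ty", "tz": the shift along the world's x, y, z in m; "spin": the turn about the world's z in degrees. In form: [{"tx": .., "ty": .., "tz": .., "spin": ..}, ...]. A call has exactly 8 rows; each row is the pose to reach, as a shift and turn from the pose commanded when the call began; what a row does not reach only later rows make up. A row lasts 1/10 s, in which the tool goes at most 50 mm and 8.59 degrees, less where a joint would pass 70% of its speed; a pose out of reach is approached as far as the arm can. A call with a gripper value outside its range is refused whole. "gripper" is the closure, from -1 (fully open) to 1 (shut), set as the call begins (left out, the last holds). The fingers move at their own pace and stop on an object; the grip force is fixed at half the most. Time passes only in rows, so rows that repeat a pose let the fingers close, or fill a call up. It gives the time, the measured TCP pose, the force, the opening and the grip force at its end, in the units of the state.
- ctrl.get_obs(): the state, without advancing time (a new reading comes with each control period).
- ctrl.get_image(name): name is "side" or "top" or "wrist"; returns the picture (480x640x3 uint8, red, green, blue); there is no depth.
- ctrl.get_calibration(name): a dict with "fov_y" (degrees; the focal length in pixels is half the picture's height over the tangent of half this angle, whatever the lens; pixels are square), "cx", "cy" (the principal point, pixels), "rvec" (rotation vector, rad) and "tvec" (3), from world to camera coordinates, as OpenCV has them. Camera axes: x right, y down, z forward; pixel columns grow to the right and rows downward; lengths in mm; the calibration is good to about 2 mm. A picture is of the moment at which its call begins: read the wrist's pose just before it. get_calibration takes no time and is no camera call; for the wrist camera it gives the pose at the moment of the call.
- ctrl.close_job(): hands the job in; it is judged then, once.
Trained networks look in the newest picture that a camera, given by its name, has taken for a name from the list of things; names that differ only in an ending like _2 or _b are one class to them, and where a whole thing is asked for, a point or a joint stands for the part that bears it (a point fixed in the world has none). Each returns a list of dicts, best first, with "score" (0 to 1); they miss things now and then, are a little off and sometimes report something else, mostly with a low value. They report only what shows in the picture. A call takes as long as a camera call.
- ctrl.outline_of(name, camera): "pixels" (480x640 bool, what is visible of it) and "box" ([left, top, right, bottom] in pixels, round what is visible of it).
- ctrl.pinpoint(name, camera): "uv" ([column, row] in pixels: a listed point, or the origin of a listed thing).
The state is a dict: "t": time; "qpos": joint angles; "qvel": joint speeds; "joint_torque": joint torques, N m; "ee_pos": TCP position; "orientation": TCP orientation; "ft_force": force on the tool from outside, world axes, zero at the start; "moment": the same for the moment, N m; "width": finger opening in mm; "grasp_force": force on a finger pad.
Only numpy, scipy, OpenCV 4.12 (cv2) and the standard library are available. Lean on these libraries where they do the work, as an engineer would, in place of code of your own. Each camera call takes 0.05 s, during which the arm holds its last target. There are 200 camera calls.

TASK

Clear the wood-burning bench: take the finished boards out of the drying rack and hang them all by their handle slots on the prong of the hook stand, largest first, so that each smaller board hangs in front of the larger ones with its burned picture facing outwards, away from the post. Put each of the two jars' own lid back on it, seated and level. Leave the wood slice, the teal power unit and the pen stand where they are.

Things in the scene. Friction and masses are not known exactly. Their poses are not given: they have to be found in the camera images.
- rack: wooden drying rack, fixed: plank 250 x 110 mm, 15 mm thick, with five lanes along its own y, 50 mm apart (x = -100, -50, 0, 50, 100 mm), each between two pairs of dowels (10 mm thick, 55 mm tall above the plank, 32 mm either side of the middle). A board stands on its lower edge in a lane with 2.5 mm play; lanes are open at both ends and above. Origin under the plank's centre
- prong (a point): the hook: fixed steel stand (round foot 110 mm across, post 18 mm thick, 276 mm tall) with one round prong 7 mm thick, 270 mm above the table. This point is on the post's axis at the height of the prong's centre line; the prong runs level from here along this frame's -x for 130 mm, then rises 10 mm over its last 15 mm. Nothing stands above the post
- lid_big: plug lid of the big jar: cork plug 71 mm across and 8 mm high below, pale wooden disc 84 mm across and 8 mm thick, on it a dark upright knob 24 mm across and 20 mm tall (whole lid 36 mm tall). Origin at the centre of the plug's underside, z up. 70 g. It lies plug down on the table
- lid_small: plug lid of the small jar: cork plug 55 mm across and 8 mm high, pale disc 68 mm across and 8 mm thick, dark knob 24 mm across and 20 mm tall (whole lid 36 mm tall). Origin at the centre of the plug's underside, z up. 50 g. It lies plug down on the table
- jar_big: open straight glass jar, 84 mm across outside, 76 mm inside, 62 mm tall, loose, about 400 g, with brass screw eyes on its floor. Origin at the centre of its underside. With its lid seated (disc resting on the rim) the lid's origin is 54 mm above the jar's
- jar_small: open straight glass jar, 68 mm across outside, 60 mm inside, 52 mm tall, loose, about 400 g, with steel burner tips on its floor. Origin at the centre of its underside. With its lid seated the lid's origin is 44 mm above the jar's
- wood_slice: round slice of trunk with bark, 123 mm across, 22 mm tall, lying on the table; leave it. Origin under its centre
- burner_unit: teal box, the burner's power unit, 130 x 180 x 75 mm, standing on the table; leave it. Origin under its centre
- pen_stand: dark plate 100 x 75 mm with a clear fork holding a white burner pen, about 90 mm tall; leave it. Origin under the plate's centre
- board_xl: largest wooden serving board (may be absent): body 126 mm wide, 175 mm high, 12 mm thick; above it a handle 36 mm wide, 70 mm long; handle's top end 245 mm above the origin. Origin mid lower edge, z up to the handle, y along the width, x through the thickness; mountains under a sun burned on its -x face. About 210 g. Starts standing in the rack, handle up, picture towards the rack's -x
- board_xl_slot (a point): centre of the upright hanging slot through the handle of board_xl: 20 mm wide, 28 mm high, its centre 41 mm below the handle's top end; the topmost 27 mm of the handle are solid. Axes as the board's. Hanging, this point is about 10.5 mm below the prong's centre line
- board_l: second largest wooden serving board (may be absent): body 114 mm wide, 159 mm high, 12 mm thick; above it a handle 36 mm wide, 70 mm long; handle's top end 229 mm above the origin. Origin mid lower edge, z up to the handle, y along the width, x through the thickness; a leaf burned on its -x face. About 170 g. Starts standing in the rack, handle up, picture towards the rack's -x
- board_l_slot (a point): centre of the upright hanging slot through the handle of board_l: 20 mm wide, 28 mm high, its centre 41 mm below the handle's top end; the topmost 27 mm of the handle are solid. Axes as the board's. Hanging, this point is about 10.5 mm below the prong's centre line
- board_m: middle-sized wooden serving board (may be absent): body 102 mm wide, 143 mm high, 12 mm thick; above it a handle 36 mm wide, 70 mm long; handle's top end 213 mm above the origin. Origin mid lower edge, z up to the handle, y along the width, x through the thickness; a sun with rays burned on its -x face. About 140 g. Starts standing in the rack, handle up, picture towards the rack's -x
- board_m_slot (a point): centre of the upright hanging slot through the handle of board_m: 20 mm wide, 28 mm high, its centre 41 mm below the handle's top end; the topmost 27 mm of the handle are solid. Axes as the board's. Hanging, this point is about 10.5 mm below the prong's centre line
- board_s: second smallest wooden serving board (may be absent): body 90 mm wide, 127 mm high, 12 mm thick; above it a handle 36 mm wide, 70 mm long; handle's top end 197 mm above the origin. Origin mid lower edge, z up to the handle, y along the width, x through the thickness; growth rings burned on its -x face. About 110 g. Starts standing in the rack, handle up, picture towards the rack's -x
- board_s_slot (a point): centre of the upright hanging slot through the handle of board_s: 20 mm wide, 28 mm high, its centre 41 mm below the handle's top end; the topmost 27 mm of the handle are solid. Axes as the board's. Hanging, this point is about 10.5 mm below the prong's centre line
- board_xs: smallest wooden serving board (may be absent): body 80 mm wide, 111 mm high, 12 mm thick; above it a handle 36 mm wide, 70 mm long; handle's top end 181 mm above the origin. Origin mid lower edge, z up to the handle, y along the width, x through the thickness; a house burned on its -x face. About 90 g. Starts standing in the rack, handle up, picture towards the rack's -x
- board_xs_slot (a point): centre of the upright hanging slot through the handle of board_xs: 20 mm wide, 28 mm high, its centre 41 mm below the handle's top end; the topmost 27 mm of the handle are solid. Axes as the board's. Hanging, this point is about 10.5 mm below the prong's centre line

How it is judged (in metres and radians):
On the way, in this order (a step that is already met when the one before it is completed fails the run):
1. board_xl (largest) hangs on the prong, picture outwards (x of board_xl_slot in the frame of prong between -0.137 and -0.012 m and y of board_xl_slot in the frame of prong between -0.012 and 0.012 m and z of board_xl_slot in the frame of prong between -0.017 and -0.004 m and angle between board_xl's own z axis and vertical below 0.25 rad and x of prong in the frame of board_xl above 0 m), for 0.2 s.
2. board_l (second largest) hangs on the prong, picture outwards (x of board_l_slot in the frame of prong between -0.137 and -0.012 m and y of board_l_slot in the frame of prong between -0.012 and 0.012 m and z of board_l_slot in the frame of prong between -0.017 and -0.004 m and angle between board_l's own z axis and vertical below 0.25 rad and x of prong in the frame of board_l above 0 m), for 0.2 s.
3. board_m (middle-sized) hangs on the prong, picture outwards (x of board_m_slot in the frame of prong between -0.137 and -0.012 m and y of board_m_slot in the frame of prong between -0.012 and 0.012 m and z of board_m_slot in the frame of prong between -0.017 and -0.004 m and angle between board_m's own z axis and vertical below 0.25 rad and x of prong in the frame of board_m above 0 m), for 0.2 s.
4. board_s (second smallest) hangs on the prong, picture outwards (x of board_s_slot in the frame of prong between -0.137 and -0.012 m and y of board_s_slot in the frame of prong between -0.012 and 0.012 m and z of board_s_slot in the frame of prong between -0.017 and -0.004 m and angle between board_s's own z axis and vertical below 0.25 rad and x of prong in the frame of board_s above 0 m), for 0.2 s.
5. board_xs (smallest) hangs on the prong, picture outwards (x of board_xs_slot in the frame of prong between -0.137 and -0.012 m and y of board_xs_slot in the frame of prong between -0.012 and 0.012 m and z of board_xs_slot in the frame of prong between -0.017 and -0.004 m and angle between board_xs's own z axis and vertical below 0.25 rad and x of prong in the frame of board_xs above 0 m), for 0.2 s.
At the end, for the whole second after the job is handed in: Each board hangs still by its slot on the prong, plumb within 0.25 rad, picture away from the post, each smaller one 8 mm or more (centres) in front of all larger. Each jar stands upright with its own lid centred within 5 mm, within 3 mm of seated height, level within 0.06 rad, at rest (all of step 1 and all of step 2 and all of step 3 and all of step 4 and all of step 5 and linear speed of each of board_xl, board_l, board_m, board_s, board_xs below 0.03 m/s and x of each of board_l_slot, board_m_slot, board_s_slot, board_xs_slot in the frame of board_xl_slot below -0.008 m and x of each of board_m_slot, board_s_slot, board_xs_slot in the frame of board_l_slot below -0.008 m and x of each of board_s_slot, board_xs_slot in the frame of board_m_slot below -0.008 m and x of board_xs_slot in the frame of board_s_slot below -0.008 m and horizontal distance between lid_big and jar_big below 0.005 m and z of lid_big in the frame of jar_big between 0.051 and 0.057 m and angle between each of lid_big, jar_big, lid_small, jar_small's own z axis and vertical below 0.06 rad and height (world z) of each of jar_big, jar_small below 0.01 m and linear speed of each of lid_big, lid_small below 0.02 m/s and horizontal distance between lid_small and jar_small below 0.005 m and z of lid_small in the frame of jar_small between 0.041 and 0.047 m); the robot touches nothing.
It fails at once if the wood slice is pushed more than 30 mm (distance of wood_slice from where it was at the start of the episode above 0.03 m).
It fails at once if the power unit is pushed more than 30 mm (distance of burner_unit from where it was at the start of the episode above 0.03 m).
It fails at once if the pen stand is pushed more than 30 mm (distance of pen_stand from where it was at the start of the episode above 0.03 m).
Of board_xl, board_l, board_m, board_s, board_xs only 3 to 5 are there at a start; the rules pass over those that are not, and their reading is None.
At some moment in a run one of lid_big, lid_small, jar_big, jar_small may be knocked a few centimetres aside while the robot is not near it.
It also fails if it takes over 210 s, if anything falls off the work surface, if the arm or the gripper's body presses on something with over 40 N, if the wrist force passes 120 N, or if a joint passes its speed limit or range.

## Working session

There is one attempt and no reset: what is moved stays moved. The work goes in short steps, Python scripts to look and compute and a tool call to move; the robot and the scene stay as the last step left them, time stands still between calls to the robot, and variables do not carry over. Pictures are saved under pics/ and viewed, at most 14 in all, crops included, and the job is handed in when it is done.

Besides the shell and the picture viewer there is one more tool, called after "Call:" as name([rows], argument=value, ...), one row to a line, values as JSON. apply_moves: Moves the arm, as the interface text tells. Its arguments: {"type":"object","properties":{"targets":{"type":"array"},"gripper":{"type":"number"}},"required":["targets"]}

```bash
ls; mkdir -p pics
python3 - <<'E'
from workcell import ctrl
import cv2
print(ctrl.get_obs(), ctrl.grip_point_offset)
for c in ("side","top","wrist"):
    im=ctrl.get_image(c); cv2.imwrite(f"pics/{c}0.png",im[:,:,::-1]); k=ctrl.get_calibration(c); print(c,k)
E
```

```text
pics
{'t': 0.0, 'qpos': array([-1.33102279e+00,  4.23834145e-01,  1.63065797e+00, -2.42878243e-05,
        1.08859571e+00, -1.89952176e-02]), 'qvel': array([-1.23393164e-04,  2.60099093e-04, -6.89034200e-05, -4.90076408e-04,
       -1.13819782e-04, -1.22508810e-03]), 'joint_torque': array([ 1.59906904e-03, -5.44624686e+01, -2.73669720e+01,  6.43199449e-02,
        2.28069682e-02, -1.29287118e-04]), 'ee_pos': array([ 159.82497009, -603.6623164 ,  221.91845787]), 'orientation': array([-3.11386009e+00, -4.05166003e-01,  2.92178888e-04]), 'ft_force': array([-0.6914369 , -0.27036567, -0.16157468]), 'moment': array([ 0.02964852, -0.00086692,  0.01036657]), 'grasp_force': 0.0, 'width': 87.62746532677522} 18.700000000000003
side {'fov_y': 43.512883209819215, 'cx': 326.0324662166947, 'cy': 242.70602098227363, 'rvec': array([ 0.07203158, -2.95481913,  1.04033388]), 'tvec': array([ 550.68343208,  104.66127576, 1527.14821217])}
top {'fov_y': 43.521726706424104, 'cx': 326.54552470703675, 'cy': 240.4084765236583, 'rvec': array([ 2.12076624, -2.17462034,  0.15126435]), 'tvec': array([  31.33573814,  590.55782713, 1352.94458373])}
wrist {'fov_y': 64.84072555221799, 'cx': 320.57731601579684, 'cy': 243.58076552828192, 'rvec': array([-2.32455464,  1.78681435,  0.23064747]), 'tvec': array([-623.51878449,  -32.08825971,  389.92176432])}
```

View pics/side0.png

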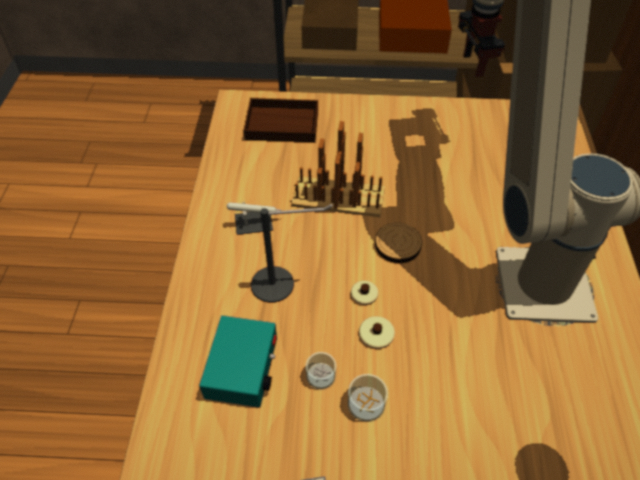

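View pics/top0.png

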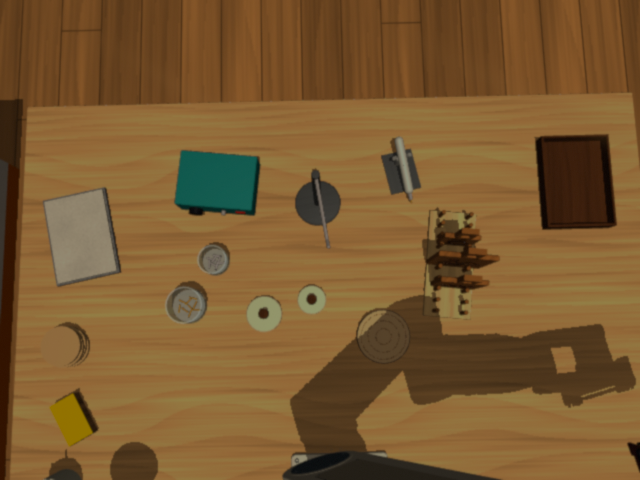

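```bash
cat > h.py <<'E'
from workcell import ctrl
import cv2, numpy as np
K=lambda k:np.array([[240/np.tan(np.radians(k["fov_y"]/2)),0,k["cx"]],[0,240/np.tan(np.radians(k["fov_y"]/2)),k["cy"]],[0,0,1.]])
def ray(k,uv):
    R=cv2.Rodrigues(k["rvec"])[0]; o=-R.T@k["tvec"]
    d=R.T@np.linalg.inv(K(k))@np.array([uv[0],uv[1],1.]); return o,d
def onz(k,uv,z):
    o,d=ray(k,uv); return o+d*(z-o[2])/d[2]
def proj(k,P):
    return cv2.projectPoints(np.array(P,float).reshape(-1,1,3),k["rvec"],k["tvec"],K(k),None)[0].reshape(-1,2)
def tri(ks,uvs):
    A=np.zeros((3,3));b=np.zeros(3)
    for k,uv in zip(ks,uvs):
        o,d=ray(k,uv);d/=np.linalg.norm(d);M=np.eye(3)-np.outer(d,d);A+=M;b+=M@o
    p=np.linalg.solve(A,b)
    return p,[np.linalg.norm(proj(k,p)[0]-uv) for k,uv in zip(ks,uvs)]
E
python3 - <<'E'
from h import *
np.set_printoptions(precision=1,suppress=True)
kt=ctrl.get_calibration("top");ks=ctrl.get_calibration("side")
for n in ["rack","prong","lid_big","lid_small","jar_big","jar_small","wood_slice","burner_unit","pen_stand"]+[f"board_{s}_slot" for s in("xl","l","m","s","xs")]+[f"board_{s}" for s in("xl","l","m","s","xs")]:
    a=ctrl.pinpoint(n,"top")[:2];b=ctrl.pinpoint(n,"side")[:2]
    z=270 if n=="prong" else 0
    print(n,[(np.array(x["uv"]),round(x["score"],2),onz(kt,x["uv"],z)[:2]) for x in a],[(np.array(x["uv"]),round(x["score"],2),onz(ks,x["uv"],z)[:2]) for x in b], tri([kt,ks],[a[0]["uv"],b[0]["uv"]]) if a and b else "")
E
```

```text
rack [(array([447.3, 264. ]), 0.95, array([ 533.3, -268.9]))] [(array([335.7, 201.6]), 0.92, array([ 535.7, -255.7]))] (array([ 535.5, -272.7,  -18.5]), [np.float64(0.1869501941067234), np.float64(0.15685763431799263)])
prong [(array([316.2, 176.1]), 0.61, array([686.9,  33.9]))] [(array([265.9, 212.3]), 0.56, array([683.1,  33.3]))] (array([684.7,  34.1, 271.5]), [np.float64(0.9313897695758897), np.float64(0.8399485768527398)])
lid_big [(array([265.6, 314.5]), 0.73, array([424.9, 164. ]))] [(array([378., 334.]), 0.75, array([419.7, 166.8])), (array([361.4, 294.2]), 0.49, array([460.2,  54.9]))] (array([422.2, 164.7,  -2.9]), [np.float64(1.2039595380014474), np.float64(1.1831155596881802)])
lid_small [(array([313.2, 301.2]), 0.58, array([453.3,  51.5]))] [(array([362.9, 295.1]), 0.78, array([456.5,  57.5]))] (array([454.8,  51.6,  -9. ]), [np.float64(0.5119919100175039), np.float64(0.4816355572885288)])
jar_big [(array([186. , 302.3]), 0.85, array([458.2, 351.3]))] [(array([366.9, 403.1]), 0.75, array([445.5, 342.2]))] (array([451.9, 348.4,  15.9]), [np.float64(2.4180989501788974), n
[... 2424 characters left out ...]
5644986), np.float64(1.25717378230798)])
board_m [(array([453.2, 283.7]), 0.58, array([ 486.2, -280.4]))] [(array([356.3, 194.1]), 0.67, array([ 478. , -287.9]))] (array([ 481.9, -277.3,   12. ]), [np.float64(1.5195006825644986), np.float64(1.25717378230798)])
board_s [(array([453.2, 283.7]), 0.58, array([ 486.2, -280.4]))] [(array([356.3, 194.1]), 0.67, array([ 478. , -287.9]))] (array([ 481.9, -277.3,   12. ]), [np.float64(1.5195006825644986), np.float64(1.25717378230798)])
board_xs [(array([454.6, 241.3]), 0.92, array([ 587.2, -289.2]))] [(array([321., 192.]), 0.57, array([ 579.1, -290.8]))] (array([ 582.8, -287.7,    4.3]), [np.float64(1.633116060737992), np.float64(1.3615185763351054)])
```

The side view shows the boards in the rack around (340,160), the hook stand at (270,240), lids at (365,292) and (377,332), and jars at (320,370) and (367,397). The top view shows the prong running from (317,176) to (327,245), the rack at (450,265) and three boards near rows 237, 257 and 281. I'll enlarge the rack.

Run:
```python
import cv2,numpy as np
s=cv2.imread("pics/side0.png")[110:220,280:400];t=cv2.imread("pics/top0.png")[200:325,400:510]
s=cv2.resize(s,None,fx=4.5,fy=4.5,interpolation=2)[:500,:400] if 0 else cv2.resize(s,(436,400),interpolation=2)
t=cv2.resize(t,(352,400),interpolation=2)
cv2.imwrite("pics/c0.png",np.clip(np.hstack([s,t])*1.6,0,255).astype(np.uint8))
```

```text
(no output)
```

View pics/c0.png

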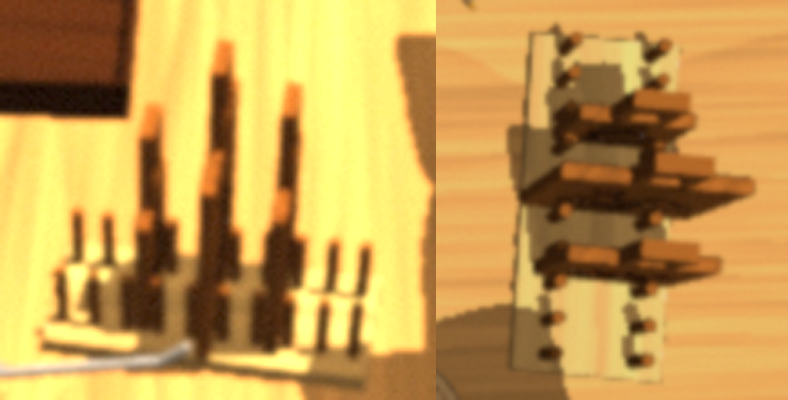

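The crop shows three boards, in the lanes at -50, 0 and +50. The middle one is the largest, and the outer lanes are empty. Next I'll triangulate the handle tops and the prong, and find how the wrist camera is mounted.

Run:
```python
from h import *
np.set_printoptions(precision=1,suppress=True)
kt=ctrl.get_calibration("top");ks=ctrl.get_calibration("side");kw=ctrl.get_calibration("wrist")
for n,a,b in [("hi-x",(470,232.2),(321.3,138.9)),("mid",(477.8,250.9),(341.7,122.4)),("lo-x",(473.1,278.75),(360.1,134.2)),("tip",(327,245),(331,208)),("base",(316.2,176.1),(265.9,212.3)),("mslot",(467.9,278),(355.1,153.9))]:
    print(n,tri([kt,ks],[np.array(a),np.array(b)]))
for k in(kt,ks,kw): 
    o,d=ray(k,(320,240)); print("cam",o,d)
s=ctrl.get_obs();R=cv2.Rodrigues(s["orientation"])[0];o,d=ray(kw,(kw["cx"],kw["cy"]))
print("tool R",R,"cam in tool",R.T@(o-s["ee_pos"]),R.T@d, "cam R in tool",R.T@cv2.Rodrigues(kw["rvec"])[0].T)
for n in ["rack","wood_slice","burner_unit"]+[f"board_{s}" for s in("xl","l","m","s","xs")]:
    r=ctrl.outline_of(n,"top")[:2]; print(n,[(x["score"],x["box"],x["pixels"].sum()) for x in r])
```

```text
hi-x (array([ 577.1, -275.6,  213.1]), [np.float64(0.3713516475372639), np.float64(0.293975309170307)])
mid (array([ 528.8, -273.9,  271.8]), [np.float64(0.9959084902427265), np.float64(0.7701307573494396)])
lo-x (array([ 479.4, -270. ,  238.7]), [np.float64(0.08341823214260961), np.float64(0.06492877432819907)])
tip (array([545.4,  16.6, 274.8]), [np.float64(1.9287153723182788), np.float64(1.698174363141257)])
base (array([684.7,  34.1, 271.5]), [np.float64(0.9313897695758897), np.float64(0.8399485768527398)])
mslot (array([ 487.7, -277.6,  163.7]), [np.float64(0.44459523046682653), np.float64(0.35334052406773414)])
cam [ 394.8   18.1 1422.7] [ 0.1  0.  -1. ]
cam [ 519.3  899.8 1251.8] [ 0.  -0.6 -0.8]
cam [ 225.3 -586.2  385. ] [-0.2 -0.1 -1. ]
tool R [[ 1.   0.3  0. ]
 [ 0.3 -1.  -0. ]
 [ 0.   0.  -1. ]] cam in tool [  67.8   -0.7 -162.3] [-0.3 -0.   1. ] cam R in tool [[ 0.  -1.  -0.3]
 [ 1.   0.  -0. ]
 [ 0.  -0.3  1. ]]
rack [(0.74, [359.0, 311.8, 407.9, 359.7], np.int64(2162)), (0.71, [420.9, 206.1, 478.8, 319.0], np.int64(3536))]
wood_slice [(0.74, [356.5, 312.6, 406.7, 364.8], np.int64(2281)), (0.62, [299.1, 282.4, 326.7, 315.2], np.int64(610))]
burner_unit [(0.63, [174.0, 151.2, 258.0, 214.6], np.int64(4921))]
board_xl [(0.61, [426.4, 247.1, 503.5, 266.5], np.int64(1068))]
board_l [(0.79, [427.7, 274.7, 488.6, 287.4], np.int64(681)), (0.28, [425.8, 246.0, 496.2, 270.7], np.int64(971))]
board_m [(0.79, [427.7, 274.7, 488.6, 287.4], np.int64(681)), (0.28, [425.8, 246.0, 496.2, 270.7], np.int64(971))]
board_s [(0.79, [427.7, 274.7, 488.6, 287.4], np.int64(681)), (0.28, [425.8, 246.0, 496.2, 270.7], np.int64(971))]
board_xs [(0.84, [438.8, 226.3, 482.2, 244.9], np.int64(583))]
```

Call:
apply_moves([
  {"tx":0.02,"ty":0,"tz":0.05,"spin":-5},
  {"tx":0.06,"ty":0,"tz":0.08,"spin":-10},
  {"tx":0.1,"ty":0.02,"tz":0.11,"spin":-15},
  {"tx":0.15,"ty":0.04,"tz":0.12,"spin":-18},
  {"tx":0.2,"ty":0.06,"tz":0.13,"spin":-18},
  {"tx":0.24,"ty":0.08,"tz":0.13,"spin":-18},
  {"tx":0.28,"ty":0.11,"tz":0.13,"spin":-18},
  {"tx":0.32,"ty":0.14,"tz":0.13,"spin":-18},
], gripper=-1)

```text
t: 3.25
ee_pos: [473.4, -469.1, 352.8]
orientation: [3.14, -0.087, 0.0]
ft_force: [-0.1, -0.2, 0.2]
width: 88.0
grasp_force: 0.0
```

Call:
apply_moves([
  {"tx":0.03,"ty":0.03,"tz":0,"spin":0},
  {"tx":0.06,"ty":0.06,"tz":0,"spin":0},
  {"tx":0.09,"ty":0.09,"tz":0,"spin":0},
  {"tx":0.12,"ty":0.12,"tz":0,"spin":0},
  {"tx":0.15,"ty":0.15,"tz":0,"spin":0},
  {"tx":0.17,"ty":0.19,"tz":0,"spin":0},
  {"tx":0.17,"ty":0.19,"tz":0,"spin":0},
  {"tx":0.17,"ty":0.19,"tz":0,"spin":0},
])

```text
t: 4.05
ee_pos: [642.1, -279.3, 352.4]
orientation: [3.14, -0.083, -0.001]
ft_force: [0.2, -0.1, 0.6]
width: 87.5
grasp_force: 0.0
```

Run:
```python
from h import *
s=ctrl.get_obs();print(s["t"],s["ee_pos"],s["orientation"],s["qpos"])
im=ctrl.get_image("wrist");cv2.imwrite("pics/w1.png",np.clip(im[:,:,::-1]*1.3,0,255).astype(np.uint8));print(ctrl.get_calibration("wrist"))
k=ctrl.get_calibration("wrist")
for z in("xl","l","m","s","xs"):
    for n in(f"board_{z}_slot",f"board_{z}"): print(n,[(x["uv"],x["score"]) for x in ctrl.pinpoint(n,"wrist")[:3]])
```

```text
4.05 [ 642.0824991  -279.30209475  352.44611408] [ 3.14027967e+00 -8.34194674e-02 -7.73331315e-04] [-4.27132718e-01  4.33311065e-01  1.31383721e+00 -3.86817176e-04
  1.39481779e+00  1.19684760e+00]
{'fov_y': 64.84072555221799, 'cx': 320.57731601579684, 'cy': 243.58076552828192, 'rvec': array([-2.03172958,  2.14372382,  0.27494256]), 'tvec': array([-245.11310468,  570.01978344,  680.70833167])}
board_xl_slot [([327.2, 356.6], 0.6)]
board_xl []
board_l_slot []
board_l []
board_m_slot [([321.0, 384.3], 0.66)]
board_m []
board_s_slot []
board_s []
board_xs_slot [([327.7, 276.1], 0.66)]
board_xs [([323.3, 240.0], 0.82)]
```

View pics/w1.png

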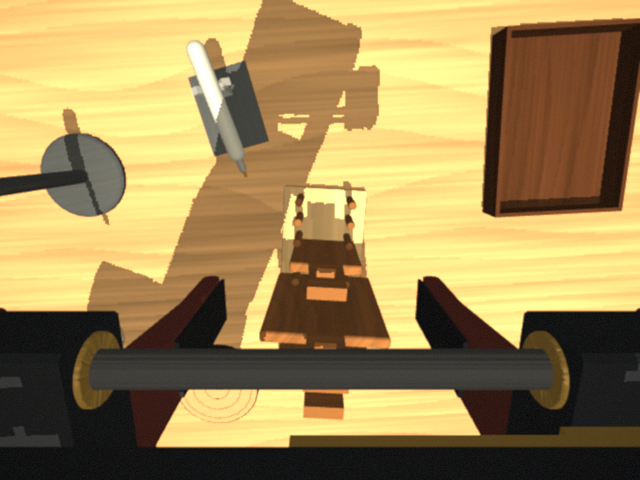

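Run:
```python
from h import *
np.set_printoptions(precision=1,suppress=True)
im=cv2.imread("pics/w1.png");c=im[225:350,240:410];c=cv2.resize(c,None,fx=4,fy=4,interpolation=2)
g=np.clip((c.astype(float)/1.3)**0.6*14,0,255).astype(np.uint8);cv2.imwrite("pics/c1.png",g)
k=ctrl.get_calibration("wrist")
def w(a,b,z): 
    p,q=onz(k,a,z),onz(k,b,z);return p,q,np.linalg.norm(p-q)
for h in(126,142): print("small",h,w((290,267),(361,267),h))
for h in(190,174): print("mid",h,w((262,335),(389,342),h))
for h in(228,212,244): print("far handle",h,w((304,405),(344,405),h))
for h in(196,212): print("sm handle",h,w((317,271),(335,271),h))
for h in(260,244): print("mid handle",h,w((307,288),(347,288),h))
```

```text
small 126 (array([ 583.7, -243.9,  126. ]), array([ 579.5, -320.5,  126. ]), np.float64(76.76465196306829))
small 142 (array([ 588.8, -245.5,  142. ]), array([ 584.8, -319. ,  142. ]), np.float64(73.60731938935595))
mid 190 (array([ 538.2, -218.8,  190. ]), array([ 524.2, -339.1,  190. ]), np.float64(121.0146991583884))
mid 174 (array([ 529.8, -215.6,  174. ]), array([ 515.1, -341.8,  174. ]), np.float64(126.9721597528382))
far handle 228 (array([ 488.2, -257.1,  228. ]), array([ 486.3, -292.4,  228. ]), np.float64(35.321000806215224))
far handle 212 (array([ 475.9, -255.6,  212. ]), array([ 473.9, -292.8,  212. ]), np.float64(37.290046167848445))
far handle 244 (array([ 500.5, -258.6,  244. ]), array([ 498.7, -291.9,  244. ]), np.float64(33.35195544458206))
sm handle 196 (array([ 601.2, -274.8,  196. ]), array([ 600.3, -290.7,  196. ]), np.float64(16.00430124961368))
sm handle 212 (array([ 606.6, -275.2,  212. ]), array([ 605.8, -290.4,  212. ]), np.float64(15.201603226964162))
mid handle 260 (array([ 610.4, -268.7,  260. ]), array([ 608.8, -297.4,  260. ]), np.float64(28.77343206254386))
mid handle 244 (array([ 604.2, -267.7,  244. ]), array([ 602.5, -298.3,  244. ]), np.float64(30.57875198957642))
```

View pics/c1.png

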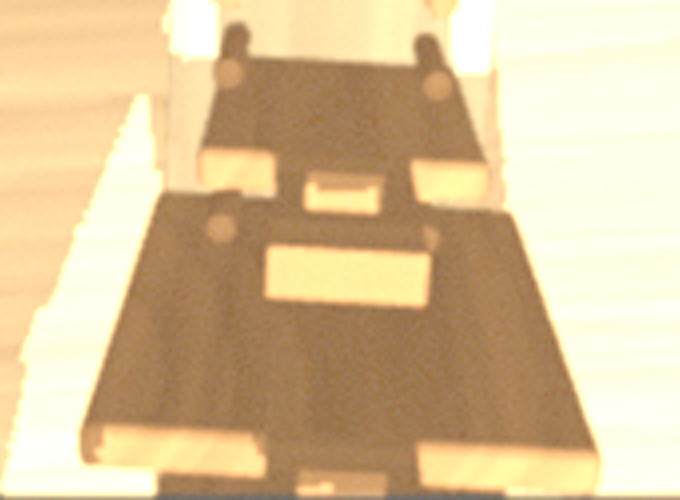

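No pictures show on the +x faces, so they face world -x and the rack's yaw is close to 0. The small board measures as xs and the middle one as xl. I'll move above the xl handle for a close look.

Call:
apply_moves([
  {"tx":-0.04,"ty":0,"tz":0,"spin":-1},
  {"tx":-0.08,"ty":0,"tz":0,"spin":-3},
  {"tx":-0.11,"ty":0,"tz":-0.02,"spin":-3},
  {"tx":-0.11,"ty":0,"tz":-0.03,"spin":-3},
  {"tx":-0.11,"ty":0,"tz":-0.03,"spin":-3},
  {"tx":-0.11,"ty":0,"tz":-0.03,"spin":-3},
  {"tx":-0.11,"ty":0,"tz":-0.03,"spin":-3},
  {"tx":-0.11,"ty":0,"tz":-0.03,"spin":-3},
])

```text
t: 5.4
ee_pos: [532.8, -280.4, 323.1]
orientation: [3.137, -0.168, 0.001]
ft_force: [-0.4, 0.1, 0.0]
width: 88.1
grasp_force: 0.0
```

Run:
```python
from h import *
np.set_printoptions(precision=1,suppress=True)
kt=ctrl.get_calibration("top")
P=[onz(kt,p,15)[:2] for p in[(429.4,210.3),(423.75,315),(476.25,214),(470,319.4)]]
print(P,[np.degrees(np.arctan2(*(P[i]-P[i+1])[::-1])) for i in(0,2)],np.mean(P,0))
s=ctrl.get_obs();print(s["t"],s["ee_pos"],s["orientation"])
im=ctrl.get_image("wrist");cv2.imwrite("pics/w2.png",np.clip(im[:,:,::-1]*1.3,0,255).astype(np.uint8))
```

```text
[array([ 661.2, -230.1]), array([ 414.3, -204.9]), array([ 649.4, -341. ]), array([ 401.5, -311.6])] [np.float64(-5.835580482702471), np.float64(-6.759369993898847)] [ 531.6 -271.9]
5.4 [ 532.8 -280.4  323.1] [ 3.1 -0.2  0. ]
```

View pics/w2.png

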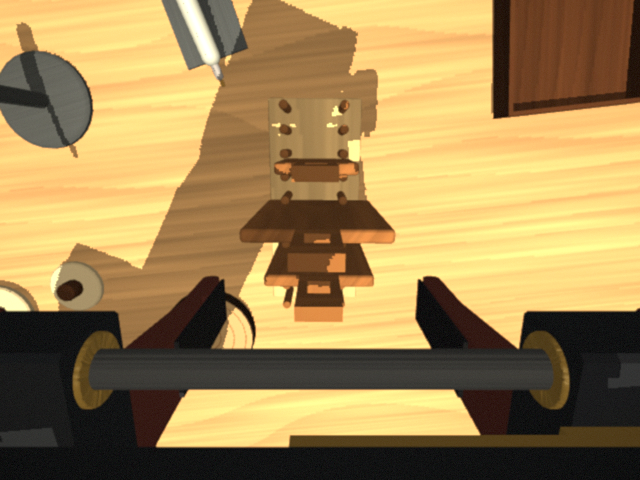

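Run:
```python
from h import *
np.set_printoptions(precision=1,suppress=True)
k=ctrl.get_calibration("wrist")
def w(n,a,b,z): 
    p,q=onz(k,a,z),onz(k,b,z);print(n,z,p,q,(p+q)/2,np.linalg.norm(p-q))
w("xl body",(240,242),(394,242),190)
for h in(158,142,174):w("3 body",(264,285),(373,285),h)
for h in(228,212,244):w("3 hand",(295,306),(343,306),h);
w("xl hand back edge",(287,274),(345,274),260)
im=cv2.imread("pics/w2.png")[155:330,225:405];cv2.imwrite("pics/c2.png",np.clip((cv2.resize(im,None,fx=3.4,fy=3.4,interpolation=2).astype(float)/1.3)**.6*14,0,255).astype(np.uint8))
for n in("board_xl_slot","board_xl","board_m_slot","board_xs_slot"):print(n,[(x["uv"],round(x["score"],2)) for x in ctrl.pinpoint(n,"wrist")])
# model projection of board candidates
c,s=np.cos(np.radians(-6.3)),np.sin(np.radians(-6.3))
R=np.array([[c,-s],[s,c]])
def pts(lane,top,wid,hb):
    P=[(lane+x,y,z) for z,ww in((hb,wid),(top,36)) for x in(-6,6) for y in(-ww/2,ww/2)]
    return [(*(R@np.array(p[:2])+[531.6,-271.9]),p[2]+15) for p in P]
for n,l,t,wd,hb in(("xl",0,245,126,175),("m",-50,213,102,143),("s",-50,197,90,127),("l",-50,229,114,159),("xs",50,181,80,111)):
    print(n,proj(k,pts(l,t,wd,hb)).round().tolist())
```

```text
xl body 190 [ 531.7 -214.4  190. ] [ 518.5 -338.   190. ] [ 525.1 -276.2  190. ] 124.20829047067375
3 body 158 [ 481.5 -222.   158. ] [ 470.9 -321.9  158. ] [ 476.2 -272.   158. ] 100.40333728993126
3 body 142 [ 475.8 -218.9  142. ] [ 464.6 -323.6  142. ] [ 470.2 -271.2  142. ] 105.31127948464379
3 body 174 [ 487.3 -225.2  174. ] [ 477.2 -320.2  174. ] [ 482.3 -272.7  174. ] 95.49539509521887
3 hand 228 [ 488.2 -256.3  228. ] [ 484.4 -291.3  228. ] [ 486.3 -273.8  228. ] 35.282710114263615
3 hand 212 [ 481.2 -254.3  212. ] [ 477.2 -291.6  212. ] [ 479.2 -273.   212. ] 37.47659216126194
3 hand 244 [ 495.1 -258.2  244. ] [ 491.6 -291.1  244. ] [ 493.3 -274.6  244. ] 33.088828067265226
xl hand back edge 260 [ 524.1 -257.8  260. ] [ 520.3 -294.   260. ] [ 522.2 -275.9  260. ] 36.49298296393961
board_xl_slot [([317.0, 246.2], 0.85)]
board_xl [([322.1, 202.0], 0.85)]
board_m_slot [([316.4, 288.8], 0.91)]
board_xs_slot [([315.4, 171.7], 0.65), ([319.8, 290.0], 0.4)]
xl [[389.0, 242.0], [233.0, 242.0], [390.0, 228.0], [232.0, 227.0], [337.0, 270.0], [279.0, 269.0], [337.0, 251.0], [279.0, 251.0]]
m [[367.0, 286.0], [256.0, 286.0], [368.0, 274.0], [256.0, 273.0], [334.0, 320.0], [285.0, 320.0], [334.0, 305.0], [285.0, 305.0]]
s [[359.0, 280.0], [265.0, 280.0], [359.0, 268.0], [265.0, 268.0], [333.0, 311.0], [287.0, 311.0], [333.0, 297.0], [287.0, 296.0]]
l [[376.0, 293.0], [247.0, 292.0], [377.0, 280.0], [246.0, 279.0], [335.0, 330.0], [283.0, 330.0], [335.0, 314.0], [283.0, 314.0]]
xs [[355.0, 174.0], [270.0, 173.0], [355.0, 160.0], [269.0, 160.0], [334.0, 180.0], [287.0, 180.0], [334.0, 164.0], [286.0, 164.0]]
```

View pics/c2.png

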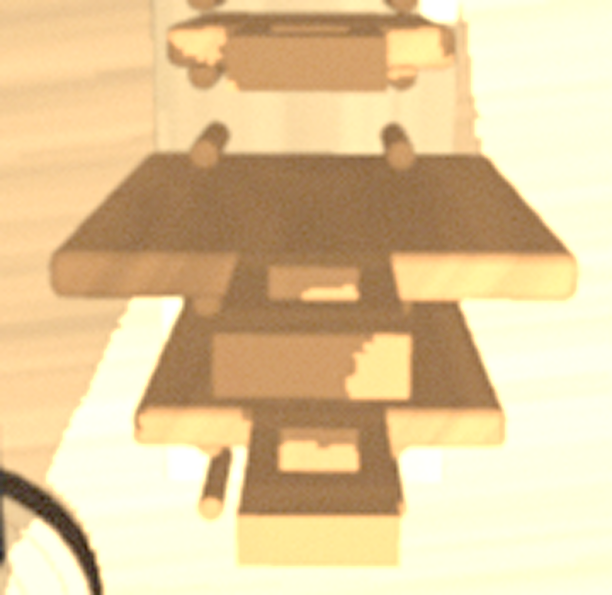

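The rack's yaw is about -6.3°. In the crop the xl handle top lies at px 288–346 × 253–273, and the third board matches the model of m. I'll grasp xl across the width of its handle.

Call:
apply_moves([
  {"tx":-0.0035,"ty":0.0035,"tz":-0.02,"spin":0},
  {"tx":-0.0035,"ty":0.0035,"tz":-0.05,"spin":0},
  {"tx":-0.0035,"ty":0.0035,"tz":-0.075,"spin":0},
  {"tx":-0.0035,"ty":0.0035,"tz":-0.09,"spin":0},
  {"tx":-0.0035,"ty":0.0035,"tz":-0.1,"spin":0},
  {"tx":-0.0035,"ty":0.0035,"tz":-0.102,"spin":0},
  {"tx":-0.0035,"ty":0.0035,"tz":-0.102,"spin":0},
  {"tx":-0.0035,"ty":0.0035,"tz":-0.102,"spin":0},
])

```text
t: 6.45
ee_pos: [528.9, -277.1, 221.8]
orientation: [3.136, -0.169, 0.003]
ft_force: [0.1, 0.8, 0.5]
width: 87.9
grasp_force: 0.0
```

Call:
apply_moves([
  {"tx":0,"ty":0,"tz":0,"spin":0},
  {"tx":0,"ty":0,"tz":0,"spin":0},
  {"tx":0,"ty":0,"tz":0,"spin":0},
  {"tx":0,"ty":0,"tz":0,"spin":0},
  {"tx":0,"ty":0,"tz":0,"spin":0},
  {"tx":0,"ty":0,"tz":0,"spin":0},
  {"tx":0,"ty":0,"tz":0,"spin":0},
  {"tx":0,"ty":0,"tz":0,"spin":0},
], gripper=1)

```text
t: 7.25
ee_pos: [528.2, -276.8, 220.6]
orientation: [-3.137, 0.169, 0.0]
ft_force: [0.1, -0.2, -0.5]
width: 35.7
grasp_force: 30.0
```

Run:
```python
import cv2,numpy as np
t=cv2.imread("pics/top0.png")[165:255,290:350];s=cv2.imread("pics/side0.png")[190:250,222:342]
t=cv2.resize(t,(360,540),interpolation=1);s=cv2.resize(s,(440,220),interpolation=1)
c=np.zeros((540,800,3),np.uint8);c[:,:360]=t;c[:220,360:]=s
cv2.imwrite("pics/c3.png",np.clip(c*1.5,0,255).astype(np.uint8))
```

```text
(no output)
```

View pics/c3.png

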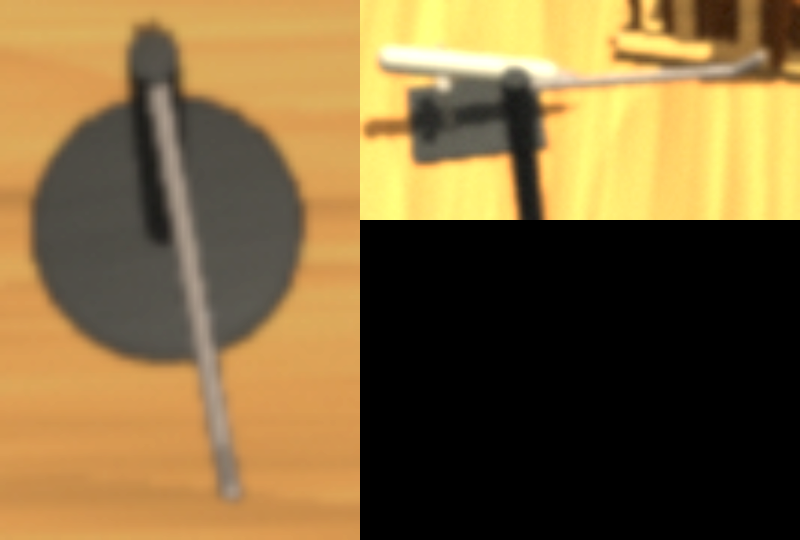

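The crop shows the post top at top-px (315.5,174.7), the bend at (327.3,240.8) and the tip at (328.7,247.8). In the side view the post top is at (264,210.5), the bend at (324,208.5) and the tip at (332,205). I'll work out the prong line and lift xl.

Run:
```python
from h import *
np.set_printoptions(precision=1,suppress=True)
kt=ctrl.get_calibration("top");ks=ctrl.get_calibration("side")
print("foot",onz(kt,(318,203.3),5),"posttop",onz(kt,(315.5,174.7),276),onz(ks,(264,210.5),276))
a=onz(kt,(316.7,179.2),270);b=onz(kt,(327.3,240.8),270);t=onz(kt,(328.7,247.8),280)
print("top line",a,b,t,np.degrees(np.arctan2(*(a-b)[1::-1])))
print("side bend,tip",onz(ks,(324.3,208.5),270),onz(ks,(331.9,205),280), tri([kt,ks],[np.array((327.3,240.8)),np.array((324.3,208.5))]),tri([kt,ks],[np.array((328.7,247.8)),np.array((331.9,205.))]))
# fit prong frame (x,y,yaw) by projecting the model
from scipy.optimize import least_squares
def f(p):
    e=lambda d,z:(p[0]-d*np.cos(p[2]),p[1]-d*np.sin(p[2]),z)
    return np.r_[(proj(kt,[e(0,276),e(0,5),e(130,270),e(145,280)])-[(315.5,174.7),(318,203.3),(327.3,240.8),(328.7,247.8)]).ravel(),(proj(ks,[e(0,276),e(130,270),e(145,280)])-[(264,210.5),(324.3,208.5),(331.9,205)]).ravel()]
r=least_squares(f,[685,34,.12],x_scale=[1,1,.01],loss="soft_l1");print(r.x,np.degrees(r.x[2]),f(r.x))
```

```text
foot [686.9  34.8   5. ] posttop [688.2  35.2 276. ] [686.8  33.6 276. ]
top line [680.6  33.1 270. ] [557.9  15.3 270. ] [542.9  13.  280. ] 8.231931769803865
side bend,tip [556.4  15.4 270. ] [540.   13.3 280. ] (array([557.1,  15.4, 270.2]), [np.float64(0.37809958972833807), np.float64(0.33357191317992013)]) (array([541.4,  13.2, 280.3]), [np.float64(0.7561553415018515), np.float64(0.6634304817313864)])
[686.3  34.6   0.1] 8.46060134442127 [ 0.3  1.   0.1  0.3 -0.   0.1 -0.1  0.   0.2  0.3 -0.6 -0.  -1.3 -0.1]
```

Call:
apply_moves([
  {"tx":0,"ty":0,"tz":0.02,"spin":0},
  {"tx":0,"ty":0,"tz":0.05,"spin":0},
  {"tx":0,"ty":0,"tz":0.08,"spin":0},
  {"tx":0,"ty":0,"tz":0.11,"spin":0},
  {"tx":0,"ty":0,"tz":0.12,"spin":0},
  {"tx":-0.02,"ty":0.02,"tz":0.12,"spin":3},
  {"tx":-0.03,"ty":0.05,"tz":0.12,"spin":6},
  {"tx":-0.04,"ty":0.08,"tz":0.12,"spin":9},
])

```text
t: 8.05
ee_pos: [487.2, -196.0, 339.3]
orientation: [-3.14, -0.079, 0.002]
ft_force: [3.4, -0.7, -2.1]
width: 36.1
grasp_force: 30.0
```

Call:
apply_moves([
  {"tx":0.0,"ty":0.035,"tz":0,"spin":2},
  {"tx":0.0,"ty":0.075,"tz":0,"spin":4},
  {"tx":0.0,"ty":0.115,"tz":0,"spin":5.6},
  {"tx":0.01,"ty":0.155,"tz":0,"spin":5.6},
  {"tx":0.018,"ty":0.185,"tz":-0.01,"spin":5.6},
  {"tx":0.02,"ty":0.2,"tz":-0.02,"spin":5.6},
  {"tx":0.02,"ty":0.204,"tz":-0.04,"spin":5.6},
  {"tx":0.02,"ty":0.204,"tz":-0.055,"spin":5.6},
])

```text
t: 8.85
ee_pos: [507.2, 7.8, 283.4]
orientation: [3.133, 0.233, -0.004]
ft_force: [0.4, -0.6, -2.2]
width: 35.9
grasp_force: 30.0
```

Call:
apply_moves([
  {"tx":0,"ty":0,"tz":-0.008,"spin":0},
  {"tx":0,"ty":0,"tz":-0.008,"spin":0},
  {"tx":0,"ty":0,"tz":-0.008,"spin":0},
  {"tx":0,"ty":0,"tz":-0.008,"spin":0},
  {"tx":0,"ty":0,"tz":-0.008,"spin":0},
  {"tx":0,"ty":0,"tz":-0.008,"spin":0},
  {"tx":0,"ty":0,"tz":-0.008,"spin":0},
  {"tx":0,"ty":0,"tz":-0.008,"spin":0},
])

```text
t: 9.65
ee_pos: [508.3, 7.2, 277.8]
orientation: [-3.133, -0.231, -0.0]
ft_force: [0.3, -0.6, -1.7]
width: 35.7
grasp_force: 30.0
```

```bash
cat >> h.py <<'E'
PB=np.array([686.3,34.6]);PY=np.radians(8.46);U=np.array([np.cos(PY),np.sin(PY)]);V=np.array([-U[1],U[0]])
def inprong(p): d=np.array(p[:2])-PB; return d@U,d@V,p[2]-270
def yaw(s): x=cv2.Rodrigues(s["orientation"])[0][:,0]; return np.degrees(np.arctan2(x[1],x[0]))
E
python3 - <<'E'
from h import *
s=ctrl.get_obs();print(s["t"],s["ee_pos"],yaw(s),"in prong",inprong(s["ee_pos"]),s["ft_force"],s["width"])
kt=ctrl.get_calibration("top");ks=ctrl.get_calibration("side")
im=ctrl.get_image("wrist");si=ctrl.get_image("side")
a=ctrl.pinpoint("board_xl_slot","wrist");b=ctrl.pinpoint("board_xl_slot","side");print(a,b)
ctrl.get_image("top");print(ctrl.pinpoint("board_xl_slot","top"))
c=np.hstack([cv2.resize(im,(480,360)),cv2.resize(si[150:300,230:380],(320,360))[:, :]])
cv2.imwrite("pics/w3.png",np.clip(c[:,:,::-1]*1.3,0,255).astype(np.uint8))
E
```

```text
9.65 [508.29958653   7.24571811 277.82181482] 8.4274189669171 in prong (np.float64(-180.08788983049234), np.float64(-0.8694076929512562), np.float64(7.821814816804249)) [ 0.30520537 -0.56861099 -1.677159  ] 35.71477337005201
[{'uv': [321.0, 292.0], 'score': 0.94}] [{'uv': [341.5, 204.6], 'score': 0.91}]
[]
```

View pics/w3.png

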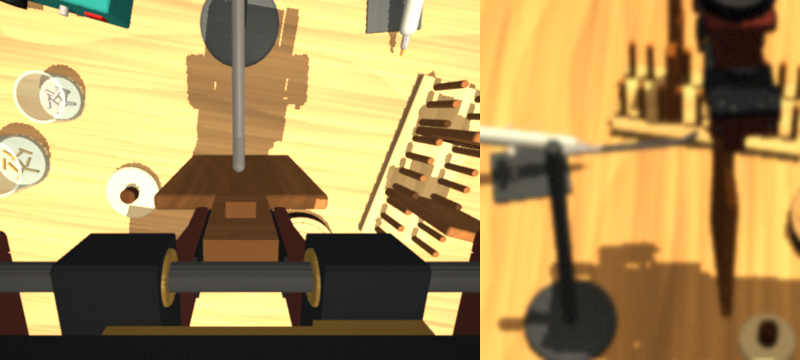

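The slot lines up with the prong in the wrist view: prong end at x≈238, slot at x≈240. I'll thread the board on and lower it.

Call:
apply_moves([
  {"tx":0.015,"ty":0.003,"tz":-0.002,"spin":0},
  {"tx":0.034,"ty":0.006,"tz":-0.002,"spin":0},
  {"tx":0.053,"ty":0.009,"tz":-0.002,"spin":0},
  {"tx":0.073,"ty":0.012,"tz":-0.002,"spin":0},
  {"tx":0.093,"ty":0.015,"tz":-0.002,"spin":0},
  {"tx":0.113,"ty":0.018,"tz":-0.002,"spin":0},
  {"tx":0.133,"ty":0.021,"tz":-0.002,"spin":0},
  {"tx":0.143,"ty":0.022,"tz":-0.002,"spin":0},
])

```text
t: 10.75
ee_pos: [653.5, 29.8, 275.0]
orientation: [-3.133, -0.231, -0.001]
ft_force: [-0.6, -0.8, -2.6]
width: 35.8
grasp_force: 30.0
```

Call:
apply_moves([
  {"tx":0,"ty":0,"tz":0,"spin":0},
  {"tx":0,"ty":0,"tz":-0.004,"spin":0},
  {"tx":0,"ty":0,"tz":-0.008,"spin":0},
  {"tx":0,"ty":0,"tz":-0.012,"spin":0},
  {"tx":0,"ty":0,"tz":-0.014,"spin":0},
  {"tx":0,"ty":0,"tz":-0.015,"spin":0},
  {"tx":0,"ty":0,"tz":-0.015,"spin":0},
  {"tx":0,"ty":0,"tz":-0.015,"spin":0},
])

```text
t: 11.55
ee_pos: [651.3, 29.2, 261.0]
orientation: [3.133, 0.231, 0.001]
ft_force: [-1.0, -0.2, 0.2]
width: 35.8
grasp_force: 30.0
```

Run:
```python
from h import *
s=ctrl.get_obs();print(s["t"],s["ee_pos"],yaw(s),"in prong",inprong(s["ee_pos"]),s["ft_force"],s["moment"],s["width"])
```

```text
11.55 [651.30602184  29.22503461 261.0067766 ] 8.42638021896731 in prong (np.float64(-35.40396119146086), np.float64(-0.1682033950167865), np.float64(-8.99322339695226)) [-0.99814248 -0.2037796   0.24407307] [-0.01605685  0.27919697 -0.03916939] 35.82834303577291
```

Call:
apply_moves([
  {"tx":0,"ty":0,"tz":0,"spin":0},
  {"tx":0,"ty":0,"tz":0,"spin":0},
  {"tx":0,"ty":0,"tz":0,"spin":0},
  {"tx":0,"ty":0,"tz":0,"spin":0},
  {"tx":0,"ty":0,"tz":0,"spin":0},
  {"tx":0,"ty":0,"tz":0.01,"spin":0},
  {"tx":0,"ty":0,"tz":0.04,"spin":0},
  {"tx":0,"ty":0,"tz":0.085,"spin":0},
], gripper=-1)

```text
t: 12.35
ee_pos: [649.9, 29.2, 344.6]
orientation: [-3.133, -0.231, 0.008]
ft_force: [1.1, -0.1, -0.1]
width: 87.9
grasp_force: 0.0
```

Run:
```python
from h import *
s=ctrl.get_obs();print(s["t"],s["ee_pos"],yaw(s),s["width"])
for c in("side","wrist"):
    ctrl.get_image(c);k=ctrl.get_calibration(c)
    d=PB-U*35.4; print(c,[x for x in ctrl.pinpoint("board_xl_slot",c)],proj(k,[(*d,259.5)]))
```

```text
12.35 [649.90348454  29.19332214 344.59690496] 8.427989348345578 87.92771288764895
side [{'uv': [279.1, 215.7], 'score': 0.62}] [[280.85084093 214.73268352]]
wrist [{'uv': [319.9, 247.7], 'score': 0.75}] [[320.88235754 249.63778412]]
```

Call:
apply_moves([
  {"tx":-0.02,"ty":-0.03,"tz":0,"spin":-2},
  {"tx":-0.04,"ty":-0.07,"tz":0,"spin":-5},
  {"tx":-0.06,"ty":-0.11,"tz":0,"spin":-8},
  {"tx":-0.08,"ty":-0.15,"tz":-0.01,"spin":-11},
  {"tx":-0.11,"ty":-0.19,"tz":-0.03,"spin":-14},
  {"tx":-0.13,"ty":-0.23,"tz":-0.05,"spin":-14.7},
  {"tx":-0.15,"ty":-0.27,"tz":-0.055,"spin":-14.7},
  {"tx":-0.17,"ty":-0.302,"tz":-0.055,"spin":-14.7},
])

```text
t: 13.35
ee_pos: [478.6, -273.9, 288.0]
orientation: [-3.135, 0.173, 0.007]
ft_force: [0.1, -0.7, 0.7]
width: 87.6
grasp_force: 0.0
```

Call:
apply_moves([
  {"tx":0,"ty":0,"tz":0,"spin":0},
  {"tx":0,"ty":0,"tz":0,"spin":0},
  {"tx":0,"ty":0,"tz":0,"spin":0},
  {"tx":0,"ty":0,"tz":0,"spin":0},
  {"tx":0,"ty":0,"tz":0,"spin":0},
  {"tx":0,"ty":0,"tz":0,"spin":0},
  {"tx":0,"ty":0,"tz":0,"spin":0},
  {"tx":0,"ty":0,"tz":0,"spin":0},
])

```text
t: 14.15
ee_pos: [481.4, -272.5, 290.7]
orientation: [3.137, -0.171, 0.0]
ft_force: [-0.7, -0.1, 0.8]
width: 87.5
grasp_force: 0.0
```

Run:
```python
from h import *
np.set_printoptions(precision=1,suppress=True)
s=ctrl.get_obs();print(s["t"],s["ee_pos"],yaw(s),s["width"])
im=ctrl.get_image("wrist");k=ctrl.get_calibration("wrist")
for n,c in(("board_m_slot",(481,-273,187)),("board_xs_slot",(581,-283,155))):
    print(n,[(x["uv"],x["score"],onz(k,x["uv"],c[2])) for x in ctrl.pinpoint(n,"wrist")],proj(k,[c]))
a=np.radians(-6.3);R=np.array([[np.cos(a),-np.sin(a)],[np.sin(a),np.cos(a)]])
o=np.clip(im[:,:,::-1]*1.3,0,255).astype(np.uint8).copy()
for x,y,z,w in((480.9,-273,228,36),(480.9,-273,158,102),(581,-283,196,36),(581,-283,126,80)):
    P=[(*(R@np.array(q)+[x,y]),z) for q in((-6,-w/2),(6,-w/2),(6,w/2),(-6,w/2))]
    cv2.polylines(o,[proj(k,P).round().astype(int)],True,(0,255,0),1)
cv2.imwrite("pics/w4.png",cv2.resize(o[100:360,200:450],(577,600),interpolation=2))
im=ctrl.get_image("side")
```

```text
14.15 [ 481.4 -272.5  290.7] -6.246453507111913 87.46913836843095
board_m_slot [([319.0, 248.4], 0.7, array([ 476.2, -270.5,  187. ]))] [[321.7 241.8]]
board_xs_slot [([318.4, 102.2], 0.96, array([ 579.5, -281.2,  155. ]))] [[320.6  99.7]]
```

View pics/w4.png

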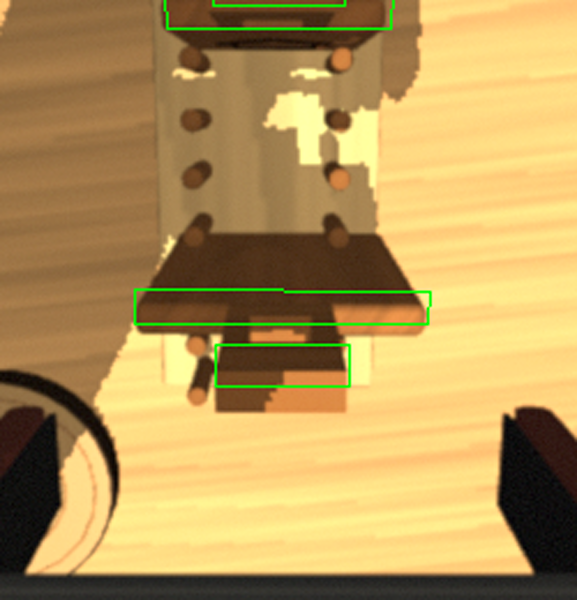

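xl is hanging: both cameras see its slot within 2 px of the expected spot. In this view the m handle sits about 6 mm towards -x of the model because it leans, so I'll shift the grasp to match.

Call:
apply_moves([
  {"tx":-0.006,"ty":0,"tz":-0.02,"spin":0},
  {"tx":-0.006,"ty":0,"tz":-0.05,"spin":0},
  {"tx":-0.006,"ty":0,"tz":-0.08,"spin":0},
  {"tx":-0.006,"ty":0,"tz":-0.095,"spin":0},
  {"tx":-0.006,"ty":0,"tz":-0.101,"spin":0},
  {"tx":-0.006,"ty":0,"tz":-0.101,"spin":0},
  {"tx":-0.006,"ty":0,"tz":-0.101,"spin":0},
  {"tx":-0.006,"ty":0,"tz":-0.101,"spin":0},
])

```text
t: 15.15
ee_pos: [475.9, -273.2, 190.8]
orientation: [3.136, -0.172, 0.003]
ft_force: [0.2, -0.1, -0.8]
width: 88.0
grasp_force: 0.0
```

Call:
apply_moves([
  {"tx":0,"ty":0,"tz":0,"spin":0},
  {"tx":0,"ty":0,"tz":0,"spin":0},
  {"tx":0,"ty":0,"tz":0,"spin":0},
  {"tx":0,"ty":0,"tz":0,"spin":0},
  {"tx":0,"ty":0,"tz":0,"spin":0},
  {"tx":0,"ty":0,"tz":0,"spin":0},
  {"tx":0,"ty":0,"tz":0,"spin":0},
  {"tx":0,"ty":0,"tz":0,"spin":0},
], gripper=1)

```text
t: 15.95
ee_pos: [475.2, -272.7, 189.6]
orientation: [-3.137, 0.172, 0.0]
ft_force: [-0.6, -0.3, -0.5]
width: 35.6
grasp_force: 30.0
```

Call:
apply_moves([
  {"tx":0,"ty":0,"tz":0.02,"spin":0},
  {"tx":0,"ty":0,"tz":0.05,"spin":0},
  {"tx":0,"ty":0,"tz":0.08,"spin":0},
  {"tx":0,"ty":0,"tz":0.11,"spin":0},
  {"tx":0.005,"ty":0.02,"tz":0.12,"spin":2},
  {"tx":0.01,"ty":0.05,"tz":0.12,"spin":5},
  {"tx":0.015,"ty":0.09,"tz":0.12,"spin":8},
  {"tx":0.02,"ty":0.13,"tz":0.12,"spin":11},
])

```text
t: 16.75
ee_pos: [495.0, -141.7, 309.6]
orientation: [-3.139, -0.131, 0.0]
ft_force: [1.5, 0.2, -1.5]
width: 35.6
grasp_force: 30.0
```

Call:
apply_moves([
  {"tx":0.003,"ty":0.04,"tz":0,"spin":3.6},
  {"tx":0.005,"ty":0.08,"tz":0,"spin":3.6},
  {"tx":0.008,"ty":0.115,"tz":-0.01,"spin":3.6},
  {"tx":0.01,"ty":0.14,"tz":-0.02,"spin":3.6},
  {"tx":0.013,"ty":0.152,"tz":-0.03,"spin":3.6},
  {"tx":0.013,"ty":0.152,"tz":-0.034,"spin":3.6},
  {"tx":0.013,"ty":0.152,"tz":-0.034,"spin":3.6},
  {"tx":0.013,"ty":0.152,"tz":-0.034,"spin":3.6},
])

```text
t: 17.55
ee_pos: [508.4, 8.2, 275.8]
orientation: [3.133, 0.226, -0.0]
ft_force: [-0.0, -0.4, -1.0]
width: 35.9
grasp_force: 30.0
```

Run:
```python
from h import *
np.set_printoptions(precision=1,suppress=True)
s=ctrl.get_obs();print(s["t"],s["ee_pos"],yaw(s),"in prong",inprong(s["ee_pos"]),s["ft_force"],s["width"])
im=ctrl.get_image("wrist");kw=ctrl.get_calibration("wrist");ctrl.get_image("side");ks=ctrl.get_calibration("side")
a=ctrl.pinpoint("board_m_slot","wrist");b=ctrl.pinpoint("board_m_slot","side");print(a[:2],b[:2])
if a and b:
    p,e=tri([kw,ks],[np.array(a[0]["uv"]),np.array(b[0]["uv"])]);print(p,e,inprong(p))
cv2.imwrite("pics/w5.png",np.clip(im[:,:,::-1]*1.3,0,255).astype(np.uint8))
```

```text
17.55 [508.4   8.2 275.8] 8.259881989863617 in prong (np.float64(-179.87962193196975), np.float64(0.02597842482658308), np.float64(5.776977658364103)) [-0.  -0.4 -1. ] 35.930455783212125
[{'uv': [319.3, 291.4], 'score': 0.9}] [{'uv': [324.1, 377.2], 'score': 0.72}, {'uv': [277.2, 215.8], 'score': 0.31}]
[ 447.6   81.4 -178.8] [np.float64(86.97981597147445), np.float64(53.72744901706256)] (np.float64(-229.19614317242593), np.float64(81.45409393092162), np.float64(-448.8158083136234))
```

Call:
apply_moves([
  {"tx":0.015,"ty":0.002,"tz":0,"spin":0},
  {"tx":0.033,"ty":0.005,"tz":0,"spin":0},
  {"tx":0.05,"ty":0.0075,"tz":0,"spin":0},
  {"tx":0.067,"ty":0.01,"tz":0,"spin":0},
  {"tx":0.085,"ty":0.0125,"tz":0,"spin":0},
  {"tx":0.1,"ty":0.015,"tz":0,"spin":0},
  {"tx":0.11,"ty":0.0165,"tz":0,"spin":0},
  {"tx":0.11,"ty":0.0165,"tz":0,"spin":0},
])

```text
t: 18.55
ee_pos: [619.1, 25.5, 275.6]
orientation: [3.133, 0.228, 0.001]
ft_force: [-0.0, -0.3, -1.6]
width: 35.8
grasp_force: 30.0
```

Call:
apply_moves([
  {"tx":0,"ty":0,"tz":-0.003,"spin":0},
  {"tx":0,"ty":0,"tz":-0.006,"spin":0},
  {"tx":0,"ty":0,"tz":-0.009,"spin":0},
  {"tx":0,"ty":0,"tz":-0.012,"spin":0},
  {"tx":0,"ty":0,"tz":-0.014,"spin":0},
  {"tx":0,"ty":0,"tz":-0.014,"spin":0},
  {"tx":0,"ty":0,"tz":-0.014,"spin":0},
  {"tx":0,"ty":0,"tz":-0.014,"spin":0},
])

```text
t: 19.35
ee_pos: [618.1, 25.7, 261.9]
orientation: [3.133, 0.228, -0.0]
ft_force: [-1.9, 0.1, 1.8]
width: 35.5
grasp_force: 30.0
```

Run:
```python
from h import *
np.set_printoptions(precision=1,suppress=True)
s=ctrl.get_obs();print(s["t"],s["ee_pos"],yaw(s),"in prong",inprong(s["ee_pos"]),s["ft_force"],s["moment"],s["width"])
im=ctrl.get_image("wrist");print(ctrl.pinpoint("board_m_slot","wrist"))
```

```text
19.35 [618.1  25.7 261.9] 8.327512460314594 in prong (np.float64(-68.74970341095819), np.float64(1.2480803248199326), np.float64(-8.09902710472096)) [-1.9  0.1  1.8] [-0.1  0.5 -0. ] 35.46039812078189
[{'uv': [319.2, 291.4], 'score': 0.7}, {'uv': [323.5, 180.4], 'score': 0.3}]
```

Call:
apply_moves([
  {"tx":0,"ty":0,"tz":0,"spin":0},
  {"tx":0,"ty":0,"tz":0,"spin":0},
  {"tx":0,"ty":0,"tz":0,"spin":0},
  {"tx":0,"ty":0,"tz":0,"spin":0},
  {"tx":0,"ty":0,"tz":0,"spin":0},
  {"tx":0,"ty":0,"tz":0.01,"spin":0},
  {"tx":0,"ty":0,"tz":0.04,"spin":0},
  {"tx":0,"ty":0,"tz":0.082,"spin":0},
], gripper=-1)

```text
t: 20.25
ee_pos: [617.1, 25.7, 343.1]
orientation: [-3.133, -0.228, 0.007]
ft_force: [0.1, -0.6, 0.2]
width: 87.6
grasp_force: 0.0
```

Run:
```python
from h import *
s=ctrl.get_obs();print(s["t"],s["ee_pos"],yaw(s),s["width"])
for c in("side","wrist"):
    ctrl.get_image(c);k=ctrl.get_calibration(c)
    for n,d in(("board_xl_slot",35.4),("board_m_slot",68.7)): print(c,n,[x for x in ctrl.pinpoint(n,c)],proj(k,[(*(PB-U*d),259.5)]))
```

```text
20.25 [617.09258698  25.71338091 343.09803895] 8.32529976843667 87.6135642702707
side board_xl_slot [{'uv': [276.4, 214.1], 'score': 0.84}, {'uv': [336.0, 199.2], 'score': 0.62}] [[280.85084093 214.73268352]]
side board_m_slot [{'uv': [293.1, 217.3], 'score': 0.67}] [[295.97946979 213.65711463]]
wrist board_xl_slot [{'uv': [324.5, 199.4], 'score': 0.61}] [[323.23748184 200.64367952]]
wrist board_m_slot [{'uv': [319.1, 248.8], 'score': 0.73}] [[323.21057429 249.33721984]]
```

Call:
apply_moves([
  {"tx":0,"ty":-0.03,"tz":0,"spin":-2},
  {"tx":0,"ty":-0.07,"tz":0,"spin":-5},
  {"tx":-0.01,"ty":-0.11,"tz":0,"spin":-8},
  {"tx":-0.02,"ty":-0.15,"tz":-0.01,"spin":-11},
  {"tx":-0.03,"ty":-0.19,"tz":-0.03,"spin":-14},
  {"tx":-0.038,"ty":-0.23,"tz":-0.05,"spin":-14.6},
  {"tx":-0.038,"ty":-0.27,"tz":-0.07,"spin":-14.6},
  {"tx":-0.038,"ty":-0.307,"tz":-0.085,"spin":-14.6},
])

```text
t: 21.35
ee_pos: [578.6, -282.5, 255.9]
orientation: [-3.135, 0.173, 0.005]
ft_force: [0.2, 0.1, -0.1]
width: 87.3
grasp_force: 0.0
```

Call:
apply_moves([
  {"tx":0,"ty":0,"tz":0,"spin":0},
  {"tx":0,"ty":0,"tz":0,"spin":0},
  {"tx":0,"ty":0,"tz":0,"spin":0},
  {"tx":0,"ty":0,"tz":0,"spin":0},
  {"tx":0,"ty":0,"tz":0,"spin":0},
  {"tx":0,"ty":0,"tz":0,"spin":0},
  {"tx":0,"ty":0,"tz":0,"spin":0},
  {"tx":0,"ty":0,"tz":0,"spin":0},
])

```text
t: 22.15
ee_pos: [580.3, -281.0, 258.9]
orientation: [3.137, -0.171, 0.0]
ft_force: [0.3, 0.8, 1.2]
width: 87.6
grasp_force: 0.0
```

Run:
```python
from h import *
np.set_printoptions(precision=1,suppress=True)
s=ctrl.get_obs();print(s["t"],s["ee_pos"],yaw(s),s["width"])
im=ctrl.get_image("wrist");k=ctrl.get_calibration("wrist")
for n,z in(("board_xs_slot",155),("board_xs",15)):
    print(n,[(x["uv"],x["score"],onz(k,x["uv"],z)) for x in ctrl.pinpoint(n,"wrist")])
a=np.radians(-6.3);R=np.array([[np.cos(a),-np.sin(a)],[np.sin(a),np.cos(a)]])
o=np.clip(im[:,:,::-1]*1.5,0,255).astype(np.uint8).copy()
for x,y,z,w in((580,-282,196,36),(580,-282,126,80)):
    P=[(*(R@np.array(q)+[x,y]),z) for q in((-6,-w/2),(6,-w/2),(6,w/2),(-6,w/2))]
    cv2.polylines(o,[proj(k,P).round().astype(int)],True,(0,255,0),1)
cv2.imwrite("pics/w6.png",cv2.resize(o[140:360,200:450],(577,508),interpolation=2))
```

```text
22.15 [ 580.3 -281.   258.9] -6.252215958212302 87.61113369363486
board_xs_slot [([317.6, 242.0], 0.62, array([ 580.1, -278.5,  155. ]))]
board_xs [([320.8, 205.2], 0.89, array([ 585.1, -281.4,   15. ])), ([207.9, 387.4], 0.34, array([ 375.3, -118.7,   15. ]))]
```

View pics/w6.png

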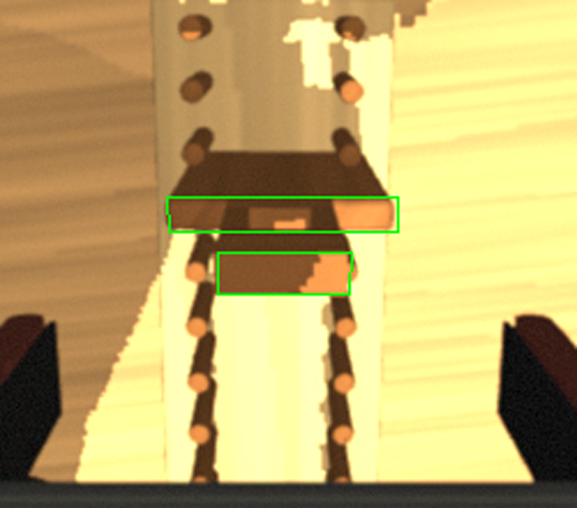

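Call:
apply_moves([
  {"tx":0,"ty":-0.001,"tz":-0.02,"spin":0},
  {"tx":0,"ty":-0.001,"tz":-0.05,"spin":0},
  {"tx":0,"ty":-0.001,"tz":-0.08,"spin":0},
  {"tx":0,"ty":-0.001,"tz":-0.095,"spin":0},
  {"tx":0,"ty":-0.001,"tz":-0.102,"spin":0},
  {"tx":0,"ty":-0.001,"tz":-0.102,"spin":0},
  {"tx":0,"ty":-0.001,"tz":-0.102,"spin":0},
  {"tx":0,"ty":-0.001,"tz":-0.102,"spin":0},
])

```text
t: 23.1
ee_pos: [581.1, -282.7, 158.2]
orientation: [3.136, -0.172, 0.004]
ft_force: [0.1, -0.7, -0.8]
width: 88.0
grasp_force: 0.0
```

Call:
apply_moves([
  {"tx":0,"ty":0,"tz":0,"spin":0},
  {"tx":0,"ty":0,"tz":0,"spin":0},
  {"tx":0,"ty":0,"tz":0,"spin":0},
  {"tx":0,"ty":0,"tz":0,"spin":0},
  {"tx":0,"ty":0,"tz":0,"spin":0},
  {"tx":0,"ty":0,"tz":0,"spin":0},
  {"tx":0,"ty":0,"tz":0,"spin":0},
  {"tx":0,"ty":0,"tz":0,"spin":0},
], gripper=1)

```text
t: 23.9
ee_pos: [580.1, -282.2, 156.5]
orientation: [-3.137, 0.172, 0.0]
ft_force: [-0.4, -0.2, -0.3]
width: 36.3
grasp_force: 30.0
```

Call:
apply_moves([
  {"tx":0,"ty":0,"tz":0.02,"spin":0},
  {"tx":0,"ty":0,"tz":0.05,"spin":0},
  {"tx":0,"ty":0,"tz":0.08,"spin":0},
  {"tx":0,"ty":0,"tz":0.11,"spin":0},
  {"tx":-0.02,"ty":0.02,"tz":0.119,"spin":2},
  {"tx":-0.045,"ty":0.05,"tz":0.119,"spin":5},
  {"tx":-0.065,"ty":0.085,"tz":0.119,"spin":8},
  {"tx":-0.072,"ty":0.125,"tz":0.119,"spin":11},
])

```text
t: 24.7
ee_pos: [506.2, -156.5, 275.6]
orientation: [-3.139, -0.13, 0.001]
ft_force: [1.2, 0.9, -0.9]
width: 35.7
grasp_force: 30.0
```

Call:
apply_moves([
  {"tx":0,"ty":0.04,"tz":0,"spin":3.7},
  {"tx":0,"ty":0.08,"tz":0,"spin":3.7},
  {"tx":0,"ty":0.12,"tz":0,"spin":3.7},
  {"tx":0,"ty":0.15,"tz":0,"spin":3.7},
  {"tx":0,"ty":0.165,"tz":0,"spin":3.7},
  {"tx":0,"ty":0.165,"tz":0,"spin":3.7},
  {"tx":0,"ty":0.165,"tz":0,"spin":3.7},
  {"tx":0,"ty":0.165,"tz":0,"spin":3.7},
])

```text
t: 25.5
ee_pos: [508.3, 6.7, 275.6]
orientation: [3.133, 0.229, -0.0]
ft_force: [-0.5, -0.6, -0.2]
width: 35.9
grasp_force: 30.0
```

Run:
```python
from h import *
np.set_printoptions(precision=1,suppress=True)
s=ctrl.get_obs();print(s["t"],s["ee_pos"],yaw(s),"in prong",inprong(s["ee_pos"]),s["ft_force"],s["width"])
im=ctrl.get_image("wrist");print(ctrl.pinpoint("board_xs_slot","wrist")[:2])
```

```text
25.5 [508.3   6.7 275.6] 8.36817256343916 in prong (np.float64(-180.18288564337414), np.float64(-1.434914499019122), np.float64(5.572924185182387)) [-0.5 -0.6 -0.2] 35.8700131899174
[{'uv': [320.2, 295.7], 'score': 0.59}]
```

Call:
apply_moves([
  {"tx":0.0,"ty":0.0014,"tz":0,"spin":0},
  {"tx":0.015,"ty":0.0036,"tz":0,"spin":0},
  {"tx":0.03,"ty":0.006,"tz":0,"spin":0},
  {"tx":0.047,"ty":0.0085,"tz":0,"spin":0},
  {"tx":0.063,"ty":0.011,"tz":0,"spin":0},
  {"tx":0.077,"ty":0.013,"tz":0,"spin":0},
  {"tx":0.077,"ty":0.013,"tz":0,"spin":0},
  {"tx":0.077,"ty":0.013,"tz":0,"spin":0},
])

```text
t: 26.4
ee_pos: [584.8, 20.4, 275.3]
orientation: [-3.133, -0.23, 0.002]
ft_force: [-1.0, -0.1, -1.2]
width: 35.7
grasp_force: 30.0
```

Call:
apply_moves([
  {"tx":0,"ty":0,"tz":-0.003,"spin":0},
  {"tx":0,"ty":0,"tz":-0.006,"spin":0},
  {"tx":0,"ty":0,"tz":-0.009,"spin":0},
  {"tx":0,"ty":0,"tz":-0.012,"spin":0},
  {"tx":0,"ty":0,"tz":-0.015,"spin":0},
  {"tx":0,"ty":0,"tz":-0.015,"spin":0},
  {"tx":0,"ty":0,"tz":-0.015,"spin":0},
  {"tx":0,"ty":0,"tz":-0.015,"spin":0},
])

```text
t: 27.2
ee_pos: [585.1, 20.7, 260.8]
orientation: [3.133, 0.231, -0.0]
ft_force: [-2.3, 0.8, 2.4]
width: 35.8
grasp_force: 30.0
```

Run:
```python
from h import *
np.set_printoptions(precision=1,suppress=True)
s=ctrl.get_obs();print(s["t"],s["ee_pos"],yaw(s),"in prong",inprong(s["ee_pos"]),s["ft_force"],s["moment"],s["width"])
kt=ctrl.get_calibration("top");ks=ctrl.get_calibration("side");kt;ctrl.get_image("side")
for n,z in(("lid_big",0),("lid_small",0),("jar_big",0),("jar_small",0)):
    b=ctrl.pinpoint(n,"side");print(n,[(x["uv"],round(x["score"],2),onz(ks,x["uv"],z)[:2]) for x in b])
```

```text
27.2 [585.1  20.7 260.8] 8.428739036834667 in prong (np.float64(-102.09295457960108), np.float64(1.1644058781771065), np.float64(-9.244949158666259)) [-2.3  0.8  2.4] [-0.   0.4  0. ] 35.831820892883314
lid_big [([376.3, 334.8], 0.63, array([423.7, 169.2]))]
lid_small [([364.3, 294.1], 0.94, array([453. ,  54.3])), ([395.5, 245.3], 0.61, array([ 370.9, -106.2]))]
jar_big [([362.6, 387.0], 0.97, array([455.2, 304.5]))]
jar_small [([323.5, 376.2], 0.91, array([544. , 282.6]))]
```

Call:
apply_moves([
  {"tx":0,"ty":0,"tz":0,"spin":0},
  {"tx":0,"ty":0,"tz":0,"spin":0},
  {"tx":0,"ty":0,"tz":0,"spin":0},
  {"tx":0,"ty":0,"tz":0,"spin":0},
  {"tx":0,"ty":0,"tz":0,"spin":0},
  {"tx":0,"ty":0,"tz":0.01,"spin":0},
  {"tx":0,"ty":0,"tz":0.04,"spin":0},
  {"tx":0,"ty":0,"tz":0.082,"spin":0},
], gripper=-1)

```text
t: 28.25
ee_pos: [584.1, 20.7, 342.2]
orientation: [-3.133, -0.231, 0.007]
ft_force: [0.2, -0.8, 0.3]
width: 87.7
grasp_force: 0.0
```

Call:
apply_moves([
  {"tx":-0.02,"ty":0.04,"tz":0,"spin":-2},
  {"tx":-0.04,"ty":0.08,"tz":0,"spin":-5},
  {"tx":-0.06,"ty":0.12,"tz":0,"spin":-8.4},
  {"tx":-0.065,"ty":0.14,"tz":0,"spin":-8.4},
  {"tx":-0.065,"ty":0.14,"tz":0,"spin":-8.4},
  {"tx":-0.065,"ty":0.14,"tz":0,"spin":-8.4},
  {"tx":-0.065,"ty":0.14,"tz":0,"spin":-8.4},
  {"tx":-0.065,"ty":0.14,"tz":0,"spin":-8.4},
])

```text
t: 29.05
ee_pos: [520.7, 159.7, 342.7]
orientation: [3.141, -0.001, 0.0]
ft_force: [0.3, -0.2, -0.2]
width: 87.7
grasp_force: 0.0
```

Run:
```python
from h import *
np.set_printoptions(precision=1,suppress=True)
s=ctrl.get_obs();print(s["t"],s["ee_pos"],yaw(s))
im=ctrl.get_image("wrist");k=ctrl.get_calibration("wrist");si=ctrl.get_image("side")
for n in("lid_big","lid_small","jar_big","jar_small"):
    print(n,[(x["uv"],round(x["score"],2),onz(k,x["uv"],0)[:2]) for x in ctrl.pinpoint(n,"wrist")[:2]],[(np.array(x["box"]),round(x["score"],2)) for x in ctrl.outline_of(n,"wrist")[:2]])
c=np.hstack([cv2.resize(im,(480,360)),cv2.resize(si[180:330,230:363],(320,360))])
cv2.imwrite("pics/w7.png",np.clip(c[:,:,::-1]*1.3,0,255).astype(np.uint8));np.save("w7.npy",im)
```

```text
29.05 [520.7 159.7 342.7] -0.05410747454418649
lid_big [([319.6, 266.8], 0.61, array([423.1, 161.7]))] [(array([285.2, 240.4, 347.6, 296.6]), 0.78)]
lid_small [([397.9, 245.7], 0.91, array([453.8,  53.4]))] [(array([373. , 221.2, 422.1, 271.7]), 0.71), (array([378.1,   0.2, 570.3, 230.5]), 0.46)]
jar_big [([218.0, 240.1], 0.96, array([461.7, 301.6]))] [(array([170.4, 210.4, 252. , 284.4]), 0.83)]
jar_small [([230.3, 175.7], 0.59, array([549.3, 279.4]))] [(array([193.8, 146.3, 254.8, 205.4]), 0.83), (array([171.8, 209.1, 251.5, 283.2]), 0.3)]
```

View pics/w7.png

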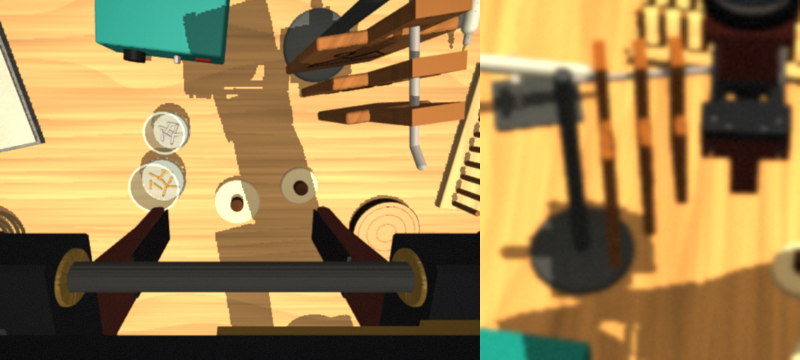

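The boards hang in size order: xl, m, xs going outwards. jar_big has been knocked and is now near (460,302). I'll hover over lid_big for a precise fix.

```bash
cat >> h.py <<'E'
from scipy.optimize import least_squares
A=np.linspace(0,2*np.pi,72)
ring=lambda r,z:np.c_[r*np.cos(A),r*np.sin(A),z+0*A]
SH=dict(lid_big=[(35.5,0),(42,8),(42,16),(12,16),(12,36)],lid_small=[(27.5,0),(34,8),(34,16),(12,16),(12,36)],jar_big=[(42,0),(42,62)],jar_small=[(34,0),(34,52)])
def fit(n,k,box,guess,z0=0):
    M=np.vstack([ring(*a) for a in SH[n]])
    f=lambda p:(lambda q:np.r_[q.min(0),q.max(0)]-box)(proj(k,M+[p[0],p[1],z0]))
    r=least_squares(f,guess);return r.x,f(r.x)
def look(n,cam,k,guess,z0=0):
    for o in ctrl.outline_of(n,cam)[:2]: print(n,cam,round(o["score"],2),*fit(n,k,np.array(o["box"]),guess,z0))
    for o in ctrl.pinpoint(n,cam)[:1]: print("  pin",o["uv"],round(o["score"],2),onz(k,o["uv"],z0)[:2])
E
python3 - <<'E'
from h import *
np.set_printoptions(precision=1,suppress=True)
k=ctrl.get_calibration("wrist")
for n,g in(("lid_big",(423,163)),("lid_small",(454,53)),("jar_big",(460,302)),("jar_small",(547,281))):look(n,"wrist",k,g)
E
```

```text
lid_big wrist 0.78 [423.6 166.8] [ 0.4 -1.9 -0.4  2. ]
  pin [319.6, 266.8] 0.61 [422.8 162.5]
lid_small wrist 0.71 [455.4  57.5] [-1.3  0.2  1.2 -0.2]
lid_small wrist 0.46 [629.  -28.8] [ 67.9  80.7 -66.4 -90.9]
  pin [397.9, 245.7] 0.91 [453.6  54.3]
jar_big wrist 0.83 [461.2 300.2] [ 1.6 -0.5 -1.8  0.4]
  pin [218.0, 240.1] 0.96 [461.1 302.5]
jar_small wrist 0.83 [551.8 279.4] [-1.8  0.4  2.  -0.3]
jar_small wrist 0.3 [461.  302.4] [ 7.9  6.8 -8.7 -7. ]
  pin [230.3, 175.7] 0.59 [548.8 280.5]
```

Call:
apply_moves([
  {"tx":-0.03,"ty":0,"tz":-0.03,"spin":0},
  {"tx":-0.06,"ty":0,"tz":-0.06,"spin":0},
  {"tx":-0.09,"ty":0.003,"tz":-0.1,"spin":0},
  {"tx":-0.097,"ty":0.003,"tz":-0.14,"spin":0},
  {"tx":-0.097,"ty":0.003,"tz":-0.18,"spin":0},
  {"tx":-0.097,"ty":0.003,"tz":-0.21,"spin":0},
  {"tx":-0.097,"ty":0.003,"tz":-0.21,"spin":0},
  {"tx":-0.097,"ty":0.003,"tz":-0.21,"spin":0},
])

```text
t: 30.75
ee_pos: [423.4, 163.8, 133.0]
orientation: [3.141, 0.001, -0.001]
ft_force: [-0.4, 0.3, 0.2]
width: 88.3
grasp_force: 0.0
```

Run:
```python
from h import *
np.set_printoptions(precision=1,suppress=True)
s=ctrl.get_obs();print(s["t"],s["ee_pos"],yaw(s))
im=ctrl.get_image("wrist");k=ctrl.get_calibration("wrist");np.save("w8.npy",im)
look("lid_big","wrist",k,(423,163))
o=im[:,:,::-1].copy()
for c in(423,163),:
    for r,z in SH["lid_big"][1:]: cv2.polylines(o,[proj(k,ring(r,z)+[*c,0]).round().astype(int)],True,(0,255,0),1)
cv2.imwrite("pics/w8.png",o[100:400,150:500])
```

```text
30.75 [423.4 163.8 133. ] 0.030647468719510077
lid_big wrist 0.93 [425.3 166. ] [-0.2 -1.8  0.2  2.1]
  pin [316.5, 232.8] 0.87 [423.9 168. ]
```

View pics/w8.png

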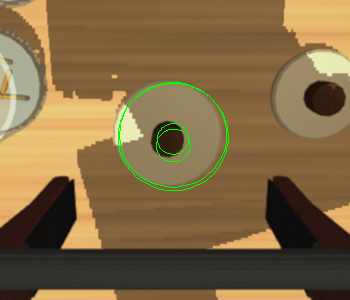

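The overlay shows the actual disc centred at crop px (168,136), 5 px left of the model and slightly higher. That agrees with the network fit of (425.3,166.0). Grasping the knob.

Call:
apply_moves([
  {"tx":0.002,"ty":0.0025,"tz":-0.04,"spin":0},
  {"tx":0.002,"ty":0.0025,"tz":-0.08,"spin":0},
  {"tx":0.002,"ty":0.0025,"tz":-0.1,"spin":0},
  {"tx":0.002,"ty":0.0025,"tz":-0.11,"spin":0},
  {"tx":0.002,"ty":0.0025,"tz":-0.113,"spin":0},
  {"tx":0.002,"ty":0.0025,"tz":-0.113,"spin":0},
  {"tx":0.002,"ty":0.0025,"tz":-0.113,"spin":0},
  {"tx":0.002,"ty":0.0025,"tz":-0.113,"spin":0},
])

```text
t: 31.7
ee_pos: [426.1, 166.5, 20.7]
orientation: [-3.141, -0.001, -0.003]
ft_force: [-1.3, -1.2, 0.2]
width: 87.6
grasp_force: 0.0
```

Call:
apply_moves([
  {"tx":0,"ty":0,"tz":0,"spin":0},
  {"tx":0,"ty":0,"tz":0,"spin":0},
  {"tx":0,"ty":0,"tz":0,"spin":0},
  {"tx":0,"ty":0,"tz":0,"spin":0},
  {"tx":0,"ty":0,"tz":0,"spin":0},
  {"tx":0,"ty":0,"tz":0,"spin":0},
  {"tx":0,"ty":0,"tz":0,"spin":0},
  {"tx":0,"ty":0,"tz":0,"spin":0},
], gripper=1)

```text
t: 32.5
ee_pos: [425.2, 166.2, 19.6]
orientation: [3.142, 0.001, -0.0]
ft_force: [0.7, 0.6, -0.5]
width: 27.7
grasp_force: 0.0
```

Call:
apply_moves([
  {"tx":0,"ty":0,"tz":0.03,"spin":0},
  {"tx":0,"ty":0,"tz":0.07,"spin":0},
  {"tx":0,"ty":0,"tz":0.1,"spin":0},
  {"tx":0,"ty":0,"tz":0.113,"spin":0},
  {"tx":0,"ty":0,"tz":0.113,"spin":0},
  {"tx":0,"ty":0,"tz":0.113,"spin":0},
  {"tx":0,"ty":0,"tz":0.113,"spin":0},
  {"tx":0,"ty":0,"tz":0.113,"spin":0},
])

```text
t: 33.3
ee_pos: [424.5, 166.0, 131.5]
orientation: [3.141, 0.001, -0.003]
ft_force: [0.3, 0.4, -1.0]
width: 22.9
grasp_force: 30.0
```

Run:
```python
from h import *
np.set_printoptions(precision=1,suppress=True)
s=ctrl.get_obs();print(s["t"],s["ee_pos"],yaw(s),s["width"])
im=ctrl.get_image("wrist");k=ctrl.get_calibration("wrist");np.save("w9.npy",im)
look("lid_big","wrist",k,(425,166),s["ee_pos"][2]-20)
look("jar_big","wrist",k,(460,302))
```

```text
33.3 [424.5 166.  131.5] 0.02787362163592545 22.876594999111628
lid_big wrist 0.68 [430.8 166.6] [ -5.8 -10.2   5.8  13.3]
  pin [319.3, 271.5] 0.96 [430.1 167.2]
jar_big wrist 0.71 [463.6 299.8] [ 0.6  0.5 -0.8 -0.7]
  pin [143.4, 182.4] 0.69 [464.  303.1]
```

Run:
```python
from h import *
np.set_printoptions(precision=1,suppress=True)
s=ctrl.get_obs();k=ctrl.get_calibration("wrist");z=s["ee_pos"][2]
o=ctrl.outline_of("lid_big","wrist")[0];print(o["box"],o["pixels"].sum());p=ctrl.pinpoint("lid_big","wrist")[0]["uv"]
for d in(20,25,30,35):print(d,*fit("lid_big",k,np.array(o["box"]),(425,166),z-d),"pin",onz(k,p,z-d)[:2])
ctrl.get_image("side");ks=ctrl.get_calibration("side");o=ctrl.outline_of("lid_big","side");b=ctrl.pinpoint("lid_big","side")
for q in o[:1]:
  for d in(20,25,30,35):print("side",d,*fit("lid_big",ks,np.array(q["box"]),(425,166),z-d))
if b: print(tri([k,ks],[np.array(p),np.array(b[0]["uv"])]),b[0]["score"])
```

```text
[236.2, 199.0, 404.7, 347.6] 16162
20 [431.3 166.7] [ -5.9 -10.3   5.9  13.3] pin [430.6 167.3]
25 [429.9 166.7] [-3.3 -8.3  3.3 10.5] pin [428.9 167.3]
30 [428.4 166.7] [-0.8 -6.4  0.8  7.8] pin [427.1 167.4]
35 [426.8 166.7] [ 1.5 -4.6 -1.5  5.3] pin [425.4 167.4]
side 20 [426.4 174.9] [-2.6 -1.5  2.6  1.3]
side 25 [426.  171.7] [-2.5 -1.5  2.5  1.2]
side 30 [425.6 168.5] [-2.4 -1.4  2.4  1.2]
side 35 [425.2 165.3] [-2.3 -1.3  2.3  1.1]
(array([422.2, 166.6,  94.1]), [np.float64(3.963851717568208), np.float64(0.9808951966023078)]) 0.6
```

The fingers closed late and hold only the top of the knob (lid ≈32 mm below the TCP). I'll set it down and regrip it lower.

Call:
apply_moves([
  {"tx":0,"ty":0,"tz":-0.03,"spin":0},
  {"tx":0,"ty":0,"tz":-0.06,"spin":0},
  {"tx":0,"ty":0,"tz":-0.085,"spin":0},
  {"tx":0,"ty":0,"tz":-0.093,"spin":0},
  {"tx":0,"ty":0,"tz":-0.097,"spin":0},
  {"tx":0,"ty":0,"tz":-0.1,"spin":0},
  {"tx":0,"ty":0,"tz":-0.1,"spin":0},
  {"tx":0,"ty":0,"tz":-0.1,"spin":0},
])

```text
t: 34.6
ee_pos: [425.8, 166.4, 33.4]
orientation: [-3.141, -0.001, -0.002]
ft_force: [-0.8, -0.1, -0.9]
width: 23.1
grasp_force: 30.0
```

Call:
apply_moves([
  {"tx":0,"ty":0,"tz":0,"spin":0},
  {"tx":0,"ty":0,"tz":0,"spin":0},
  {"tx":0,"ty":0,"tz":0,"spin":0},
  {"tx":0,"ty":0,"tz":0,"spin":0},
  {"tx":0,"ty":0,"tz":0,"spin":0},
  {"tx":0,"ty":0,"tz":-0.005,"spin":0},
  {"tx":0,"ty":0,"tz":-0.011,"spin":0},
  {"tx":0,"ty":0,"tz":-0.011,"spin":0},
], gripper=0.1)

```text
t: 35.4
ee_pos: [424.6, 166.0, 20.7]
orientation: [3.141, 0.001, -0.002]
ft_force: [0.3, -0.2, 0.5]
width: 39.6
grasp_force: 0.0
```

Run:
```python
from h import *
np.set_printoptions(precision=1,suppress=True)
s=ctrl.get_obs();print(s["t"],s["ee_pos"],yaw(s),s["width"],s["ft_force"])
im=ctrl.get_image("wrist");k=ctrl.get_calibration("wrist")
o=ctrl.outline_of("lid_big","wrist")[0];print(o["box"])
for d in(0,):print(d,*fit("lid_big",k,np.array(o["box"]),(425,166),d))
look("jar_big","wrist",k,(460,302))
```

```text
35.4 [424.6 166.   20.7] 0.026475919773838574 39.632424840146854 [ 0.3 -0.2  0.5]
[230.0, 196.4, 410.2, 347.5]
0 [431.7 166.8] [ 0.4 -9.2 -0.4 11.2]
  pin [44.8, 207.4] 0.57 [462.7 301.5]
```

```bash
cat >> h.py <<'E'
def fit3(n,k,box,guess,z0=0):
    "bottom edge of the box hidden"
    M=np.vstack([ring(*a) for a in SH[n]])
    f=lambda p:(lambda q:(np.r_[q.min(0),q.max(0)]-box)[:3])(proj(k,M+[p[0],p[1],z0]))
    r=least_squares(f,guess);return r.x,f(r.x)
E
python3 - <<'E'
from h import *
np.set_printoptions(precision=1,suppress=True)
k=ctrl.get_calibration("wrist");print(fit3("lid_big",k,np.array([230.0, 196.4, 410.2, 347.5]),(425,166)))
E
```

```text
(array([427.8, 167. ]), array([ 1.2, -0.1, -1.2]))
```

Call:
apply_moves([
  {"tx":0,"ty":0,"tz":0,"spin":0},
  {"tx":0,"ty":0,"tz":0,"spin":0},
  {"tx":0,"ty":0,"tz":0,"spin":0},
  {"tx":0,"ty":0,"tz":0,"spin":0},
  {"tx":0,"ty":0,"tz":0,"spin":0},
  {"tx":0,"ty":0,"tz":0,"spin":0},
  {"tx":0,"ty":0,"tz":0,"spin":0},
  {"tx":0,"ty":0,"tz":0,"spin":0},
], gripper=1)

```text
t: 36.4
ee_pos: [425.4, 166.3, 21.8]
orientation: [-3.142, -0.001, -0.0]
ft_force: [0.0, -0.6, 2.3]
width: 23.2
grasp_force: 30.0
```

Run:
```python
from h import *
np.set_printoptions(precision=1,suppress=True)
s=ctrl.get_obs();print(s["t"],s["ee_pos"],s["width"],s["grasp_force"])
im=ctrl.get_image("wrist");k=ctrl.get_calibration("wrist")
o=ctrl.outline_of("lid_big","wrist")[0];print(o["box"],fit3("lid_big",k,np.array(o["box"]),(425,166)))
```

```text
36.4 [425.4 166.3  21.8] 23.169368318572637 30.00054180622101
[233.6, 198.9, 408.5, 347.5] (array([426.7, 166.6]), array([-1.2,  0.1,  1.2]))
```

Call:
apply_moves([
  {"tx":0,"ty":0,"tz":0.02,"spin":0},
  {"tx":0,"ty":0,"tz":0.06,"spin":0},
  {"tx":0,"ty":0,"tz":0.1,"spin":0},
  {"tx":-0.01,"ty":0.035,"tz":0.13,"spin":0},
  {"tx":-0.02,"ty":0.08,"tz":0.13,"spin":0},
  {"tx":-0.025,"ty":0.12,"tz":0.13,"spin":0},
  {"tx":-0.025,"ty":0.135,"tz":0.13,"spin":0},
  {"tx":-0.025,"ty":0.135,"tz":0.13,"spin":0},
])

```text
t: 37.3
ee_pos: [400.0, 302.6, 151.4]
orientation: [3.142, 0.005, 0.0]
ft_force: [0.1, -0.5, -1.7]
width: 23.2
grasp_force: 30.0
```

Call:
apply_moves([
  {"tx":0,"ty":0,"tz":0,"spin":0},
  {"tx":0,"ty":0,"tz":0,"spin":0},
  {"tx":0,"ty":0,"tz":0,"spin":0},
  {"tx":0,"ty":0,"tz":0,"spin":0},
  {"tx":0,"ty":0,"tz":0,"spin":0},
  {"tx":0,"ty":0,"tz":0,"spin":0},
  {"tx":0,"ty":0,"tz":0,"spin":0},
  {"tx":0,"ty":0,"tz":0,"spin":0},
])

```text
t: 38.1
ee_pos: [400.3, 301.2, 151.7]
orientation: [-3.142, -0.001, -0.0]
ft_force: [0.6, 0.1, -0.5]
width: 23.5
grasp_force: 30.0
```

Run:
```python
from h import *
np.set_printoptions(precision=1,suppress=True)
s=ctrl.get_obs();print(s["t"],s["ee_pos"],s["width"],s["grasp_force"],yaw(s))
im=ctrl.get_image("wrist");k=ctrl.get_calibration("wrist");np.save("w10.npy",im)
look("jar_big","wrist",k,(462,301));look("jar_small","wrist",k,(548,280))
z=s["ee_pos"][2]-21.8
o=ctrl.outline_of("lid_big","wrist")[0];print(o["box"],fit3("lid_big",k,np.array(o["box"]),s["ee_pos"][:2],z))
b=ctrl.outline_of("jar_big","wrist")[0]["box"];print(b)
o=im[:,:,::-1].copy()
g=[(r,z,(462.3,301)) for r,z in((42,0),(42,62),(38,62))]
for r,z,c in g: cv2.polylines(o,[proj(k,ring(r,z)+[*c,0]).round().astype(int)],True,(0,255,0),1)
cv2.imwrite("pics/w10.png",o)
```

```text
38.1 [400.3 301.2 151.7] 23.52196577681218 29.9998739361763 0.027202815065578145
  pin [320.4, 153.2] 0.75 [461.6 302.1]
jar_small wrist 0.62 [531.1 280.7] [ -0.6 -20.5   0.6  28.6]
  pin [349.0, 31.9] 0.69 [550.1 280.8]
[232.4, 197.2, 410.6, 347.2] (array([402.4, 301.3]), array([ 0.4, -0. , -0.4]))Traceback (most recent call last):
  File "<stdin>", line 8, in <module>
IndexError: list index out of range
```

Run:
```python
from h import *
im=np.load("w10.npy");k=ctrl.get_calibration("wrist")
o=cv2.resize(im[0:270,180:460,::-1],None,fx=2,fy=2,interpolation=2)
for r,z,col in((42,0,(255,0,0)),(42,62,(0,255,0)),(38,62,(0,255,0))):
    cv2.polylines(o,[((proj(k,ring(r,z)+[462.3,301,0])-[180,0])*2).round().astype(int)],True,col,1)
cv2.imwrite("pics/w10.png",o)
```

```text
(no output)
```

View pics/w10.png

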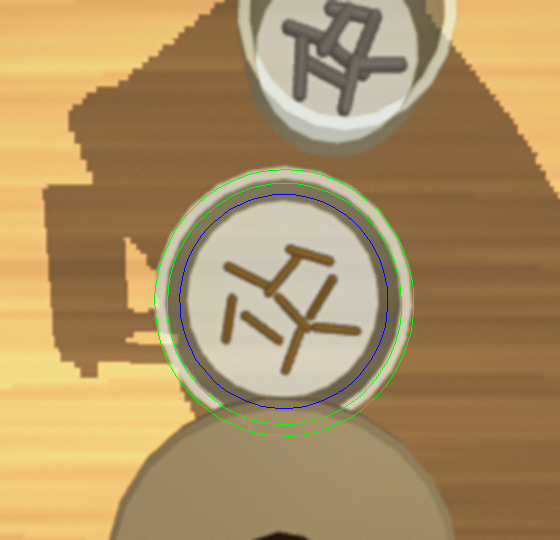

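The model rim overlaps the actual rim within about 1 px, so the jar is at (462.7,301.4). The lid in hand is centred at the TCP plus about (1.9,0.1). I'll lower it onto the jar.

Call:
apply_moves([
  {"tx":0.03,"ty":0,"tz":0,"spin":0},
  {"tx":0.055,"ty":0,"tz":0,"spin":0},
  {"tx":0.0605,"ty":0,"tz":0,"spin":0},
  {"tx":0.0605,"ty":0,"tz":-0.02,"spin":0},
  {"tx":0.0605,"ty":0,"tz":-0.045,"spin":0},
  {"tx":0.0605,"ty":0,"tz":-0.058,"spin":0},
  {"tx":0.0605,"ty":0,"tz":-0.058,"spin":0},
  {"tx":0.0605,"ty":0,"tz":-0.058,"spin":0},
])

```text
t: 39.25
ee_pos: [460.6, 301.3, 93.9]
orientation: [3.141, 0.001, -0.001]
ft_force: [0.6, 0.6, -0.6]
width: 23.0
grasp_force: 30.0
```

Run:
```python
from h import *
np.set_printoptions(precision=2,suppress=True)
s=ctrl.get_obs();print(s["t"],s["ee_pos"],s["ft_force"],s["width"])
```

```text
39.25 [460.55 301.33  93.88] [ 0.61  0.63 -0.61] 22.992887158081064
```

Call:
apply_moves([
  {"tx":0,"ty":0,"tz":-0.004,"spin":0},
  {"tx":0,"ty":0,"tz":-0.008,"spin":0},
  {"tx":0,"ty":0,"tz":-0.01,"spin":0},
  {"tx":0,"ty":0,"tz":-0.012,"spin":0},
  {"tx":0,"ty":0,"tz":-0.014,"spin":0},
  {"tx":0,"ty":0,"tz":-0.016,"spin":0},
  {"tx":0,"ty":0,"tz":-0.017,"spin":0},
  {"tx":0,"ty":0,"tz":-0.017,"spin":0},
])

```text
t: 40.05
ee_pos: [460.7, 301.2, 76.5]
orientation: [3.141, 0.001, -0.0]
ft_force: [-0.2, 0.7, -0.6]
width: 23.6
grasp_force: 30.0
```

Run:
```python
from h import *
np.set_printoptions(precision=2,suppress=True)
s=ctrl.get_obs();print(s["t"],s["ee_pos"],s["ft_force"],s["width"],s["moment"])
```

```text
40.05 [460.65 301.19  76.47] [-0.16  0.7  -0.6 ] 23.60357300095693 [ 0.03 -0.03  0.01]
```

Call:
apply_moves([
  {"tx":0,"ty":0,"tz":-0.001,"spin":0},
  {"tx":0,"ty":0,"tz":-0.001,"spin":0},
  {"tx":0,"ty":0,"tz":-0.001,"spin":0},
  {"tx":0,"ty":0,"tz":-0.001,"spin":0},
  {"tx":0,"ty":0,"tz":-0.001,"spin":0},
  {"tx":0,"ty":0,"tz":0.02,"spin":0},
  {"tx":0,"ty":0,"tz":0.05,"spin":0},
  {"tx":0,"ty":0,"tz":0.09,"spin":0},
], gripper=0.1)

```text
t: 40.85
ee_pos: [459.7, 300.5, 166.3]
orientation: [3.14, 0.001, -0.005]
ft_force: [0.7, 0.5, 0.3]
width: 39.5
grasp_force: 0.0
```

Run:
```python
from h import *
np.set_printoptions(precision=1,suppress=True)
s=ctrl.get_obs();print(s["t"],s["ee_pos"],s["width"])
im=ctrl.get_image("wrist");k=ctrl.get_calibration("wrist")
look("lid_big","wrist",k,(462,301),54);look("jar_big","wrist",k,(462,301))
```

```text
40.85 [459.7 300.5 166.3] 39.5326955410976
lid_big wrist 0.85 [465.8 305.4] [ 0.8  0.  -0.8 -0.1]
  pin [319.1, 235.4] 0.97 [464.7 304.9]
jar_big wrist 0.59 [501.1 301.3] [-21.1 -45.1  21.   54.2]
  pin [348.1, 115.4] 0.5 [556.4 280.9]
```

Call:
apply_moves([
  {"tx":-0.01,"ty":-0.04,"tz":0,"spin":0},
  {"tx":-0.02,"ty":-0.08,"tz":0,"spin":0},
  {"tx":-0.03,"ty":-0.12,"tz":0,"spin":0},
  {"tx":-0.04,"ty":-0.16,"tz":0,"spin":0},
  {"tx":-0.05,"ty":-0.2,"tz":0,"spin":0},
  {"tx":-0.06,"ty":-0.235,"tz":-0.01,"spin":0},
  {"tx":-0.065,"ty":-0.247,"tz":-0.015,"spin":0},
  {"tx":-0.065,"ty":-0.247,"tz":-0.015,"spin":0},
])

```text
t: 41.9
ee_pos: [394.0, 53.2, 150.3]
orientation: [3.141, -0.004, -0.006]
ft_force: [-0.0, 0.7, 0.6]
width: 39.7
grasp_force: 0.0
```

Call:
apply_moves([
  {"tx":0,"ty":0,"tz":0,"spin":0},
  {"tx":0,"ty":0,"tz":0,"spin":0},
  {"tx":0,"ty":0,"tz":0,"spin":0},
  {"tx":0,"ty":0,"tz":0,"spin":0},
  {"tx":0,"ty":0,"tz":0,"spin":0},
  {"tx":0,"ty":0,"tz":0,"spin":0},
  {"tx":0,"ty":0,"tz":0,"spin":0},
  {"tx":0,"ty":0,"tz":0,"spin":0},
])

```text
t: 42.7
ee_pos: [395.8, 54.3, 151.7]
orientation: [-3.142, -0.001, -0.0]
ft_force: [-0.1, -0.2, -0.4]
width: 39.6
grasp_force: 0.0
```

Run:
```python
from h import *
np.set_printoptions(precision=1,suppress=True)
s=ctrl.get_obs();print(s["t"],s["ee_pos"],s["width"])
im=ctrl.get_image("wrist");k=ctrl.get_calibration("wrist");np.save("w11.npy",im)
look("lid_small","wrist",k,(454,54))
print(ctrl.outline_of("lid_small","wrist")[0]["box"])
```

```text
42.7 [395.8  54.3 151.7] 39.58557547856551
lid_small wrist 0.78 [455.2  55.6] [ 1.1  1.5 -1.1 -1.8]
  pin [13.3, 142.5] 0.74 [465.1 301.6]
[274.3, 108.0, 365.0, 202.1]
```

```bash
cat >> h.py <<'E'
def edgefit(im,k,rings,guess,w=7):
    g=cv2.GaussianBlur(cv2.cvtColor(im,cv2.COLOR_RGB2GRAY),(0,0),1.2).astype(np.float32)
    m=np.minimum(cv2.magnitude(cv2.Sobel(g,5,1,0),cv2.Sobel(g,5,0,1)),60).astype(np.float32)
    best=[]
    for dx in np.arange(-w,w+.1,.5):
        for dy in np.arange(-w,w+.1,.5):
            c=np.array([guess[0]+dx,guess[1]+dy,0])
            q=np.vstack([proj(k,ring(*r)+c) for r in rings]).astype(np.float32)
            best.append((cv2.remap(m,q[:,0].reshape(1,-1),q[:,1].reshape(1,-1),1).mean(),c[0],c[1]))
    best.sort(reverse=True);b=np.array(best[:6]);return b[0],b[:,1:].mean(0)
E
python3 - <<'E'
from h import *
np.set_printoptions(precision=1,suppress=True)
k=ctrl.get_calibration("wrist");im=np.load("w11.npy")
print(edgefit(im,k,[(34,16)],(455,55)))
print(edgefit(im,k,[(34,16),(12,36)],(455,55)))
E
```

```text
(array([ 29.1, 453.5,  53. ]), array([454.3,  52.8]))
(array([ 41.3, 454. ,  56. ]), array([454.1,  56. ]))
```

Call:
apply_moves([
  {"tx":0.03,"ty":0.0015,"tz":0,"spin":0},
  {"tx":0.0587,"ty":0.0015,"tz":-0.02,"spin":0},
  {"tx":0.0587,"ty":0.0015,"tz":-0.06,"spin":0},
  {"tx":0.0587,"ty":0.0015,"tz":-0.09,"spin":0},
  {"tx":0.0587,"ty":0.0015,"tz":-0.115,"spin":0},
  {"tx":0.0587,"ty":0.0015,"tz":-0.131,"spin":0},
  {"tx":0.0587,"ty":0.0015,"tz":-0.131,"spin":0},
  {"tx":0.0587,"ty":0.0015,"tz":-0.131,"spin":0},
])

```text
t: 43.7
ee_pos: [454.4, 55.7, 20.7]
orientation: [3.142, 0.001, -0.001]
ft_force: [0.4, 0.7, -0.3]
width: 39.8
grasp_force: 0.0
```

Call:
apply_moves([
  {"tx":0,"ty":0,"tz":0,"spin":0},
  {"tx":0,"ty":0,"tz":0,"spin":0},
  {"tx":0,"ty":0,"tz":0,"spin":0},
  {"tx":0,"ty":0,"tz":0,"spin":0},
  {"tx":0,"ty":0,"tz":0,"spin":0},
  {"tx":0,"ty":0,"tz":0,"spin":0},
  {"tx":0,"ty":0,"tz":0,"spin":0},
  {"tx":0,"ty":0,"tz":0,"spin":0},
], gripper=1)

```text
t: 44.5
ee_pos: [455.2, 55.8, 21.6]
orientation: [-3.141, -0.001, -0.003]
ft_force: [-1.0, -0.2, 7.0]
width: 23.2
grasp_force: 30.0
```

Run:
```python
from h import *
np.set_printoptions(precision=1,suppress=True)
s=ctrl.get_obs();print(s["t"],s["ee_pos"],s["width"],s["grasp_force"],s["ft_force"])
im=ctrl.get_image("wrist");k=ctrl.get_calibration("wrist")
for o in ctrl.outline_of("lid_small","wrist")[:1]: print(o["box"],fit3("lid_small",k,np.array(o["box"]),(454,55)),fit("lid_small",k,np.array(o["box"]),(454,55)))
```

```text
44.5 [455.2  55.8  21.6] 23.208642643903804 30.001461803913116 [-1.  -0.2  7. ]
```

Call:
apply_moves([
  {"tx":0,"ty":0,"tz":0.02,"spin":0},
  {"tx":0,"ty":0,"tz":0.06,"spin":0},
  {"tx":0,"ty":0,"tz":0.1,"spin":0},
  {"tx":0.01,"ty":0.04,"tz":0.13,"spin":0},
  {"tx":0.02,"ty":0.085,"tz":0.13,"spin":0},
  {"tx":0.03,"ty":0.13,"tz":0.13,"spin":0},
  {"tx":0.033,"ty":0.175,"tz":0.13,"spin":0},
  {"tx":0.033,"ty":0.215,"tz":0.13,"spin":0},
])

```text
t: 45.4
ee_pos: [487.7, 273.0, 151.3]
orientation: [-3.141, -0.001, -0.002]
ft_force: [1.1, -0.8, -0.5]
width: 23.2
grasp_force: 30.0
```

Call:
apply_moves([
  {"tx":0,"ty":0.01,"tz":0,"spin":0},
  {"tx":0,"ty":0.01,"tz":0,"spin":0},
  {"tx":0,"ty":0.01,"tz":0,"spin":0},
  {"tx":0,"ty":0.01,"tz":0,"spin":0},
  {"tx":0,"ty":0.01,"tz":0,"spin":0},
  {"tx":0,"ty":0.01,"tz":0,"spin":0},
  {"tx":0,"ty":0.01,"tz":0,"spin":0},
  {"tx":0,"ty":0.01,"tz":0,"spin":0},
])

```text
t: 46.2
ee_pos: [487.5, 280.5, 150.7]
orientation: [-3.142, -0.0, -0.0]
ft_force: [0.4, -0.6, -0.4]
width: 23.2
grasp_force: 30.0
```

Run:
```python
from h import *
np.set_printoptions(precision=1,suppress=True)
s=ctrl.get_obs();print(s["t"],s["ee_pos"],s["width"],s["grasp_force"],yaw(s))
im=ctrl.get_image("wrist");k=ctrl.get_calibration("wrist");np.save("w12.npy",im)
look("jar_small","wrist",k,(550,281))
print("edge",edgefit(im,k,[(34,52),(30,52)],(550,281)))
z=s["ee_pos"][2]-21.2
for n in("lid_small","lid_big"):
  for o in ctrl.outline_of(n,"wrist")[:2]: print(n,o["score"],o["box"],fit3("lid_small",k,np.array(o["box"]),s["ee_pos"][:2],z))
print("edge lid",edgefit(im,k,[(34,z+16)],s["ee_pos"][:2]),edgefit(im,k,[(34,z+16),(34,z+8)],s["ee_pos"][:2]))
# sanity: same method on the old picture of the big jar would be (462.7,301.4)
```

```text
46.2 [487.5 280.5 150.7] 23.230232221004727 29.99996691942215 0.0008775466514420372
jar_small wrist 0.68 [550.9 281.9] [-0.3  0.8  0.3 -0.9]
jar_small wrist 0.17 [626.7  88. ] [-59.5 -37.3  48.4  58.5]
  pin [320.7, 150.4] 0.94 [551.1 281.1]
edge (array([ 60. , 551.5, 282. ]), array([551.4, 281.9]))
lid_big 0.86 [231.4, 221.7, 293.5, 311.0] (array([484.2, 308.6]), array([-40.4,   3.9,  40.5]))
edge lid (array([ 31.8, 489. , 281. ]), array([489. , 282.1])) (array([ 34.9, 487. , 281.5]), array([486.8, 281.3]))
```

Run:
```python
import h
from h import *
np.set_printoptions(precision=1,suppress=True)
k=ctrl.get_calibration("wrist");im=np.load("w12.npy");p=ctrl.get_obs()["ee_pos"]
h.A=np.linspace(-1.3,1.3,72)
for d in(19,20,21,22,23):
    z=p[2]-d;print(d,edgefit(im,k,[(34,z+16)],p[:2]),edgefit(im,k,[(34,z+16),(34,z+8)],p[:2]))
h.A=np.linspace(0,2*np.pi,72)
c=p[2]-21.5
# pale disc mask: outermost pixels along a few columns
hsv=cv2.cvtColor(im,cv2.COLOR_RGB2HSV)
for col in(290,305,320,335,350): print(col,[(r,tuple(int(v) for v in im[r,col])) for r in range(205,250,4)])
print(proj(k,[(p[0]+dx+34,p[1],c+zz) for dx in(0,2) for zz in(8,16)]))
```

```text
19 (array([ 44.2, 487.4, 281.8]), array([488.1, 282.4])) (array([ 43.1, 487.4, 281.8]), array([486.9, 281.5]))
20 (array([ 45.4, 487.4, 281.8]), array([487.3, 281.4])) (array([ 43.5, 487.4, 281.8]), array([486.8, 281.5]))
21 (array([ 46.2, 487.4, 281.8]), array([487.2, 281.5])) (array([ 43.6, 487.4, 281.8]), array([487. , 281.7]))
22 (array([ 46.2, 487.4, 281.8]), array([486.9, 281.5])) (array([ 44. , 486.9, 281.8]), array([486.9, 281.7]))
23 (array([ 46.5, 486.9, 281.8]), array([486.9, 281.7])) (array([ 44.3, 486.9, 281.8]), array([486.7, 281.8]))
290 [(205, (141, 105, 64)), (209, (111, 101, 75)), (213, (129, 120, 97)), (217, (186, 189, 175)), (221, (206, 209, 193)), (225, (130, 113, 81)), (229, (123, 108, 78)), (233, (136, 119, 86)), (237, (158, 138, 101)), (241, (158, 138, 101)), (245, (156, 136, 98)), (249, (157, 138, 100))]
305 [(205, (139, 104, 63)), (209, (115, 100, 77)), (213, (117, 107, 82)), (217, (188, 190, 177)), (221, (179, 181, 167)), (225, (131, 113, 81)), (229, (142, 125, 91)), (233, (159, 139, 102)), (237, (158, 138, 101)), (241, (157, 138, 99)), (245, (157, 138, 100
[... 244 characters left out ...]
41, (159, 139, 102)), (245, (158, 139, 101)), (249, (159, 139, 102))]
335 [(205, (148, 110, 67)), (209, (137, 101, 62)), (213, (140, 105, 63)), (217, (143, 107, 64)), (221, (129, 100, 64)), (225, (137, 121, 87)), (229, (154, 134, 98)), (233, (162, 142, 105)), (237, (160, 139, 102)), (241, (161, 140, 103)), (245, (160, 140, 103)), (249, (160, 141, 102))]
350 [(205, (149, 111, 69)), (209, (133, 99, 60)), (213, (140, 105, 64)), (217, (142, 107, 66)), (221, (140, 104, 63)), (225, (140, 105, 64)), (229, (134, 117, 85)), (233, (146, 128, 93)), (237, (163, 142, 106)), (241, (162, 142, 105)), (245, (161, 142, 103)), (249, (160, 140, 102))]
[[321.7 218.7]
 [321.8 222.1]
 [321.8 214.5]
 [321.8 217.7]]
```

Run:
```python
import h
from h import *
np.set_printoptions(precision=1,suppress=True)
k=ctrl.get_calibration("wrist");im=np.load("w12.npy");p=ctrl.get_obs()["ee_pos"]
for a in((-1.3,0.1),(-1.3,-.3),(-.5,.15)):
    h.A=np.linspace(*a,72)
    for d in(20,22,24):
        z=p[2]-d;print(a,d,[edgefit(im,k,r,(p[0]-1,p[1]+1),4)[0] for r in([(34,z+16)],[(34,z+8)],[(34,z+16),(34,z+8)])])
g=cv2.cvtColor(im,cv2.COLOR_RGB2GRAY)
for c in(316,324,332,340):print(c,g[216:240,c])
```

```text
(-1.3, 0.1) 20 [array([ 44.5, 487.4, 281.8]), array([ 45.2, 485.4, 280.8]), array([ 38.7, 485.4, 280.8])]
(-1.3, 0.1) 22 [array([ 44.5, 486.9, 281.8]), array([ 44.9, 484.9, 280.3]), array([ 38.7, 484.9, 280.3])]
(-1.3, 0.1) 24 [array([ 45.2, 486.4, 281.3]), array([ 45.1, 484.9, 280.8]), array([ 38.8, 484.4, 280.3])]
(-1.3, -0.3) 20 [array([ 42.7, 487.4, 281.8]), array([ 43.3, 485.4, 280.8]), array([ 36.5, 485.4, 280.8])]
(-1.3, -0.3) 22 [array([ 42.4, 486.9, 281.8]), array([ 42.7, 484.9, 280.3]), array([ 36.7, 485.4, 280.8])]
(-1.3, -0.3) 24 [array([ 43.1, 486.4, 281.3]), array([ 43.2, 484.4, 280.3]), array([ 36.8, 484.4, 280.3])]
(-0.5, 0.15) 20 [array([ 51.9, 488.4, 285.3]), array([ 51.5, 486.9, 285.8]), array([ 43.9, 486.9, 285.8])]
(-0.5, 0.15) 22 [array([ 52.2, 487.9, 284.8]), array([ 51.8, 486.4, 285.3]), array([ 43.6, 486.4, 285.8])]
(-0.5, 0.15) 24 [array([ 52.3, 487.4, 284.3]), array([ 52. , 485.9, 284.8]), array([ 43.2, 486.4, 285.8])]
316 [102 112 145 172 146 103  95 114 121 121 121 125 134 141 142 141 142 143
 142 142 141 141 141 141]
324 [110 106 105 105 100  91  93 111 119 123 122 127 134 142 143 142 142 142
 142 140 143 141 142 142]
332 [112 112 113 111 108  95  92 106 121 124 123 126 133 141 143 143 143 142
 144 143 142 141 142 143]
340 [113 111 112 112 112 113 110 100  93 104 118 125 123 125 128 139 143 145
 144 144 144 144 143 142]
```

Call:
apply_moves([
  {"tx":0.03,"ty":0.001,"tz":0,"spin":0},
  {"tx":0.06,"ty":0.001,"tz":0,"spin":0},
  {"tx":0.065,"ty":0.001,"tz":0,"spin":0},
  {"tx":0.065,"ty":0.001,"tz":-0.02,"spin":0},
  {"tx":0.065,"ty":0.001,"tz":-0.045,"spin":0},
  {"tx":0.065,"ty":0.001,"tz":-0.062,"spin":0},
  {"tx":0.065,"ty":0.001,"tz":-0.068,"spin":0},
  {"tx":0.065,"ty":0.001,"tz":-0.068,"spin":0},
])

```text
t: 47.25
ee_pos: [551.4, 281.5, 81.8]
orientation: [3.141, 0.001, -0.003]
ft_force: [-0.1, -0.3, -1.1]
width: 23.0
grasp_force: 30.0
```

Run:
```python
from h import *
np.set_printoptions(precision=1,suppress=True)
s=ctrl.get_obs();print(s["t"],s["ee_pos"],s["ft_force"],s["width"])
im=ctrl.get_image("wrist");k=ctrl.get_calibration("wrist");np.save("w13.npy",im)
g=cv2.cvtColor(im,cv2.COLOR_RGB2GRAY);p=s["ee_pos"]
for c in(312,320,328):print(c,g[205:250,c])
print(proj(k,[(p[0]+34,p[1],p[2]-21.5+z) for z in(8,16)]),"rim",proj(k,[(551.2+34,281.9,52),(551.2+30,281.9,52)]))
# same check for the big lid picture, scaled: row of the +x edge of both rings
```

```text
47.25 [551.4 281.5  81.8] [-0.1 -0.3 -1.1] 22.967656961350293
312 [111 109 128 175 195 199 199 198 208 231 240 242 242 242 238 195 122 100
 121 130 129 130 133 145 151 152 151 152 151 151 152 151 151 151 152 150
 152 152 151 151 151 150 150 149 150]
320 [111 115 145 187 199 198 199 199 209 231 240 242 242 243 240 212 136  98
 117 129 130 130 133 145 152 152 153 152 153 152 152 152 152 152 151 151
 150 150 151 151 150 153 152 150 153]
328 [110 114 142 186 198 199 198 198 213 235 241 241 242 242 239 205 131 101
 118 129 131 132 135 146 152 154 153 153 153 152 153 152 152 153 152 152
 153 153 153 152 152 152 152 151 150]
[[322.4 219.9]
 [322.5 223.3]] rim [[321.5 214.3]
 [321.5 221.9]]
```

Call:
apply_moves([
  {"tx":0,"ty":0,"tz":-0.004,"spin":0},
  {"tx":0,"ty":0,"tz":-0.007,"spin":0},
  {"tx":0,"ty":0,"tz":-0.009,"spin":0},
  {"tx":0,"ty":0,"tz":-0.011,"spin":0},
  {"tx":0,"ty":0,"tz":-0.013,"spin":0},
  {"tx":0,"ty":0,"tz":-0.014,"spin":0},
  {"tx":0,"ty":0,"tz":-0.014,"spin":0},
  {"tx":0,"ty":0,"tz":-0.014,"spin":0},
])

```text
t: 48.1
ee_pos: [552.5, 281.8, 68.7]
orientation: [-3.142, -0.001, -0.0]
ft_force: [0.1, 0.7, -1.1]
width: 23.0
grasp_force: 30.0
```

Run:
```python
from h import *
np.set_printoptions(precision=2,suppress=True)
s=ctrl.get_obs();print(s["t"],s["ee_pos"],s["ft_force"],s["width"],s["moment"])
```

```text
48.1 [552.49 281.75  68.66] [ 0.06  0.71 -1.14] 23.046115805713534 [ 0.03 -0.03 -0.01]
```

Call:
apply_moves([
  {"tx":0,"ty":0,"tz":-0.001,"spin":0},
  {"tx":0,"ty":0,"tz":-0.002,"spin":0},
  {"tx":0,"ty":0,"tz":-0.003,"spin":0},
  {"tx":0,"ty":0,"tz":-0.003,"spin":0},
  {"tx":0,"ty":0,"tz":-0.003,"spin":0},
  {"tx":0,"ty":0,"tz":-0.003,"spin":0},
  {"tx":0,"ty":0,"tz":-0.003,"spin":0},
  {"tx":0,"ty":0,"tz":-0.003,"spin":0},
])

```text
t: 48.9
ee_pos: [552.5, 281.7, 65.7]
orientation: [-3.142, -0.001, -0.0]
ft_force: [-0.0, -0.2, 0.2]
width: 23.1
grasp_force: 30.0
```

Call:
apply_moves([
  {"tx":0,"ty":0,"tz":0,"spin":0},
  {"tx":0,"ty":0,"tz":0,"spin":0},
  {"tx":0,"ty":0,"tz":0,"spin":0},
  {"tx":0,"ty":0,"tz":0,"spin":0},
  {"tx":0,"ty":0,"tz":0,"spin":0},
  {"tx":0,"ty":0,"tz":0.02,"spin":0},
  {"tx":0,"ty":0,"tz":0.05,"spin":0},
  {"tx":-0.02,"ty":0,"tz":0.09,"spin":0},
], gripper=0.1)

```text
t: 49.7
ee_pos: [533.1, 281.4, 155.4]
orientation: [3.141, -0.001, -0.001]
ft_force: [0.7, 0.9, -0.3]
width: 39.6
grasp_force: 0.0
```

Call:
apply_moves([
  {"tx":-0.04,"ty":0.005,"tz":0.02,"spin":0},
  {"tx":-0.07,"ty":0.005,"tz":0.05,"spin":0},
  {"tx":-0.07,"ty":0.005,"tz":0.05,"spin":0},
  {"tx":-0.07,"ty":0.005,"tz":0.05,"spin":0},
  {"tx":-0.07,"ty":0.005,"tz":0.05,"spin":0},
  {"tx":-0.07,"ty":0.005,"tz":0.05,"spin":0},
  {"tx":-0.07,"ty":0.005,"tz":0.05,"spin":0},
  {"tx":-0.07,"ty":0.005,"tz":0.05,"spin":0},
])

```text
t: 50.5
ee_pos: [462.6, 286.5, 204.8]
orientation: [3.141, 0.0, -0.002]
ft_force: [0.6, -0.4, 0.5]
width: 39.4
grasp_force: 0.0
```

Run:
```python
from h import *
np.set_printoptions(precision=1,suppress=True)
s=ctrl.get_obs();print(s["t"],s["ee_pos"],s["width"])
im=ctrl.get_image("wrist");k=ctrl.get_calibration("wrist");np.save("w14.npy",im)
for n,g,z,r,jz in(("lid_big",(462.7,301.4),54,42,62),("lid_small",(551.2,281.9),44,34,52)):
    look(n,"wrist",k,g,z); print("edge",edgefit(im,k,[(r,z+16),(12,z+36)],g),edgefit(im,k,[(r,z+16)],g)); look(n.replace("lid","jar"),"wrist",k,g)
```

```text
50.5 [462.6 286.5 204.8] 39.35069760151926
lid_big wrist 0.57 [462.  300.1] [-0.9 -2.2  0.9  2.6]
  pin [304.8, 228.4] 0.63 [461.8 300.4]
edge (array([ 53.2, 464.7, 300.9]), array([464.5, 301. ])) (array([ 47.4, 464.2, 300.4]), array([464.4, 300.7]))
jar_big wrist 0.56 [492.4 293.7] [-16.2 -35.2  16.2  41.6]
lid_small wrist 0.71 [552.6 283.3] [-0.3  0.5  0.3 -0.5]
  pin [324.0, 116.8] 0.89 [552.4 284.3]
edge (array([ 46.3, 551.7, 281.4]), array([551.1, 282.2])) (array([ 36.1, 551.7, 280.4]), array([551.7, 280.2]))
```

Run:
```python
from h import *
np.set_printoptions(precision=1,suppress=True)
im=np.load("w14.npy");k=ctrl.get_calibration("wrist")
for n,g,z0,r in(("big",(462.7,301.4),54,42),("small",(551.2,281.9),44,34)):
    for dz in(-4,0,4,8): print(n,dz,edgefit(im,k,[(r,z0+dz+16),(12,z0+dz+36)],g)[0])
si=ctrl.get_image("side");ks=ctrl.get_calibration("side")
for n,g,z in(("lid_big",(463,301),54),("lid_small",(551,282),44)): look(n,"side",ks,g,z)
for n,d in(("xl",35.4),("m",68.7),("xs",102)): print(n,[(x["uv"],round(x["score"],2)) for x in ctrl.pinpoint(f"board_{n}_slot","side")[:2]],proj(ks,[(*(PB-U*d),259.5)]))
t=ctrl.get_image("top");kt=ctrl.get_calibration("top")
for n,g,z in(("lid_big",(463,301),54),("lid_small",(551,282),44)): look(n,"top",kt,g,z)
for n,d in(("xl",35.4),("m",68.7),("xs",102)): print(n,[(x["uv"],round(x["score"],2)) for x in ctrl.pinpoint(f"board_{n}_slot","top")[:2]],proj(kt,[(*(PB-U*d),259.5)]))
```

```text
big -4 [ 55.5 463.7 301.4]
big 0 [ 54.  464.2 300.9]
big 4 [ 51.  465.7 301.9]
big 8 [ 47.8 466.2 302.4]
small -4 [ 51.4 552.2 281.4]
small 0 [ 47.2 551.7 281.9]
small 4 [ 43.6 550.7 283.4]
small 8 [ 40.5 550.7 283.9]
lid_big side 0.9 [457.  304.4] [-1.  -1.8  0.9  1.6]
  pin [359.8, 374.8] 0.62 [464.3 301.9]
lid_small side 0.63 [551.2 282.4] [ 0.1 -1.4 -0.1  1.3]
  pin [318.1, 365.5] 0.65 [556.3 279.1]
xl [([275.4, 215.4], 0.8), ([321.5, 365.2], 0.63)] [[280.9 214.7]]
m [([295.8, 218.8], 0.83)] [[296.  213.7]]
xs [([314.0, 214.6], 0.69), ([320.5, 374.6], 0.67)] [[311.1 212.6]]
lid_big top 0.41 [436.8 274. ] [-15.  -19.7  15.1  19.2]
  pin [203.6, 298.3] 0.51 [463.8 298.8]
lid_small top 0.69 [556.4 277.1] [ 0.5 -0.4 -0.5  0.4]
  pin [211.8, 258.5] 0.76 [555.4 282.2]
xl [([317.8, 189.2], 0.92)] [[319.  194.9]]
m [([205.9, 297.8], 0.7), ([320.0, 214.2], 0.58)] [[321.9 211.3]]
xs [([321.6, 227.3], 0.64)] [[324.8 227.7]]
```

Run:
```python
from workcell import ctrl
s=ctrl.get_obs();print(s["t"],s["ft_force"],s["width"]);print(ctrl.close_job())
```

```text
51.75 [ 0.7823162   0.57067986 -0.72037495] 39.47258293739774
the job is handed in; nothing more can be done
None
```

I handed the job in at 51.75 s. The three boards that were there (xl, m, xs) hang on the prong largest first, pictures outwards, and both jars have their own lids on. My last camera measurements fit this, but the hand-in gave no verdict.

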